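# Change over the packs on the lamp charger and set its timer dial to the index

## Robot

A 7-joint arm with a two-finger parallel gripper is mounted at the origin on the work surface. World frame = base frame: x ahead of the robot, y to its left, z up, the work surface at z = 0. Lengths are in mm, angles in rad, forces in N, time in s.
With the tool pointing down it reaches from about 350 to 900 mm from the base axis. Payload 7.2 kg.
Tool frame: the origin (TCP) lies at the centre of the arm's flange, where the gripper is bolted on; the fingertips stand 182 mm ahead of it and the grasp point (between the pads) lies 163 mm ahead of it; z points along the fingers, y is the line along which they close (so a half turn about z gives the same grasp; the last joint's range is limited). The gripper opens to 88 mm and grips with 3 to 60 N. Pads are 20 mm wide; open, the fingers measure 115 mm over their backs; the gripper's body (75 mm by 178 mm) begins 61 mm behind the grasp point.
Start: joints at [1.213, 0.411, -0.013, 1.596, 0.006, 1.134, -0.082], TCP at [178.586, -598.94, 404.653] pointing down, gripper open.
Joint ranges: [-2.95, 2.95], [-0.29, 1.99], [-1.47, 1.44], [0.14, 2.54], [-1.03, 4.17], [0.13, 1.85], [-2.86, 2.86]. Speed limits (rad/s): [2.39, 2.39, 3.01, 3.01, 3.14, 3.14, 3.14].

## Interface

Orientations are given as a unit quaternion [x, y, z, w].
In Python, from plant import arm, vision, masks_of, pinpoint gives the robot as it stands.
- The arm moves only by the shell command python3 -m pendant 'ROWS' [FORCE]. ROWS is JSON, a list of rows, each a list of 7 numbers: the opening, from 0 (shut) to 1 (fully open), then the shift along the tool's x, y, z in mm, then the turn, a rotation vector about the tool's x, y, z in rad. A call has 1 to 8 rows; each row is the pose to reach, as a shift and turn from the pose commanded when the call began, along the tool's axes at that moment; what a row does not reach only later rows make up. A row lasts 1/8 s, in which the tool goes at most 62.5 mm and 10.7 degrees, less where a joint would pass 70% of its speed; a pose out of reach is approached as far as the arm can. A call with a gripper value outside its range is refused whole. The fingers move at their own pace and stop on an object; FORCE is the grip in N (left out, the last holds). Time passes only in rows, so rows that repeat a pose let the fingers close. It gives the time, the measured TCP pose, the force, the opening and the grip force at its end, in the units of the state.
- arm.read_state(): the state, without advancing time (a new reading comes with each control period).
- vision.capture(name): name is "scene" or "top"; returns (picture, depth): 480x640x3 uint8, red, green, blue; 480x640 float32, mm along the optical axis (not along the pixel's ray), 0 where there is no reading.
- vision.calibration(name): a dict with "intrinsics" (3x3 intrinsics, pixels), "T" (4x4, takes a point from camera to world coordinates). Camera axes: x right, y up, looking along -z (the intrinsics and any distortion apply to the point x, -y, -z); pixel columns grow to the right and rows downward; lengths in mm; the calibration is good to about 2 mm. A picture is of the moment at which its call begins. calibration takes no time and is no camera call.
- arm.sign_off(): hands the job in; it is judged then, once.
Trained networks look in the newest picture that a camera, given by its name, has taken for a name from the list of things; names that differ only in an ending like _2 or _b are one class to them, and where a whole thing is asked for, a point or a joint stands for the part that bears it (a point fixed in the world has none). Each returns a list of dicts, best first, with "confidence" (0 to 1); they miss things now and then, are a little off and sometimes report something else, mostly with a low value. They report only what shows in the picture. A call takes as long as a camera call. They do not tell look-alikes from the thing itself.
- masks_of(camera, name): "mask" (480x640 bool, what is visible of it).
- pinpoint(camera, name): "at" ([x, y, z] in mm, in world coordinates, good to about 4 mm: a listed point, or the origin of a listed thing).
The state is a dict: "t": time; "joint_positions": joint angles; "joint_vel": joint speeds; "tau": joint torques, N m; "eef_pos": TCP position; "tool_rot": TCP orientation; "ft_force": force on the tool from outside, world axes, zero at the start; "ft_torque": the same for the moment, N m; "width": finger opening in mm; "grip_force": force on a finger pad.
Only numpy, scipy, OpenCV 4.12 (cv2) and the standard library are available. Lean on these libraries where they do the work, as an engineer would, in place of code of your own. Each camera call takes 0.05 s, during which the arm holds its last target. There are 200 camera calls.

## Task

Change over the lamp battery packs on the charger: slide its clear cover right back, take the charged packs out of the bays and lay them flat in the compartments of the shallow tray, put every run-down pack that was waiting in the tray into a charging bay of its own, flat in the well with its nose to the contacts at the rear, and slide the cover fully shut. Only then turn the timer dial clockwise until its pointer stands exactly at the raised index tab on the ring around it. Leave the other gear on the shelf where it is.

Things in the scene. Friction and masses are not known exactly. Their poses are not given: they have to be found in the camera images.
- charger: Grey charging dock, fixed, 312 mm deep (x) by 318 mm wide (y). Origin under its middle on the shelf; x points to its rear, away from the robot, y left, z up. Front: control panel 110 mm deep with the dial, top at z 40 mm. Middle: four wells (bays) under the sliding cover. Rear: housing, top at z 56 mm. Slide rails beside bays and housing: inner faces 151 mm from the middle, top z 69 mm.
- cover (a joint): Travel (m) of the clear sliding cover over the bays: 0 fully shut, 0.108 fully open, slid to the rear (+x of the charger). Friction about 2 N; it stays where it is left. Panel 105 mm deep, 302 mm wide, top at z 64 mm, underside z 60 mm (a seated pack's top is at 54 mm). Packs can be laid in only when it is some 0.10 open or more.
- cover_grip (a point): Middle of the cover's handle, a round steel bar 12 mm thick, 96 mm long along the charger's y, at z 90 mm, 20 mm clear above the cover, 10 mm behind the cover's front edge (37 mm in front of the bay centres when shut). It moves with the cover.
- dial (a joint): Angle (rad) of the charger's timer dial, 0 (off, pointer to the charger's rear, +x) to 5.2, growing clockwise seen from above. Friction about 0.06 N m; it stays where it is left.
- dial_grip (a point): Point on the dial's vertical axis, 3 mm below the top of its bar grip: z 74 mm, 102 mm in front of the charger's origin. The bar is 48 mm long, 14 mm wide and 28 mm high, standing on a round skirt 64 mm across whose top is at z 51 mm; fingers closing across the bar turn it.
- dial_pointer (a point): Tip of the dial's pointer, 36 mm from the dial's axis; the bar grip lies along the line from the axis to this tip, and a white line runs along the pointer half of it.
- index_tab (a point): Inner tip of the raised dark steel index tab on the aluminium ring around the dial (ring 87 mm across, tab 9 mm wide, top at z 48 mm), taken 36 mm from the dial's axis: it marks the charge time. The ring does not move in a run, but is set to another angle, 1.8 to 4.4 rad clockwise from the dial's zero, from start to start.
- tray: White shallow storage tray, fixed, 214 mm (x) by 176 mm (y), with four compartments 99 by 80 mm whose centres lie 52 mm and 43 mm either way from the middle; floor 5 mm thick, all walls 15 mm high over the shelf. Origin: under its middle. It stands on the other side from the charger.
- pack0: Flat (run-down) lamp battery pack, black, 0.10-0.18 kg: hard case 76 mm long, 40 wide, 24 thick, rounded long edges, with a grey nose 12 mm long, 22 wide, 12 thick in the middle of one end; 88 mm overall. Origin: its centre, 44 mm from the nose's tip; x points to the nose, z across the thickness; both faces alike. Starts flat in a tray compartment, nose to or from the robot; may be absent.
- pack1: Flat (run-down) lamp battery pack, black, 0.10-0.18 kg: hard case 76 mm long, 40 wide, 24 thick, rounded long edges, with a grey nose 12 mm long, 22 wide, 12 thick in the middle of one end; 88 mm overall. Origin: its centre, 44 mm from the nose's tip; x points to the nose, z across the thickness; both faces alike. Starts flat in a tray compartment, nose to or from the robot; may be absent.
- pack2: Flat (run-down) lamp battery pack, black, 0.10-0.18 kg: hard case 76 mm long, 40 wide, 24 thick, rounded long edges, with a grey nose 12 mm long, 22 wide, 12 thick in the middle of one end; 88 mm overall. Origin: its centre, 44 mm from the nose's tip; x points to the nose, z across the thickness; both faces alike. Starts flat in a tray compartment, nose to or from the robot; may be absent.
- pack3: Flat (run-down) lamp battery pack, black, 0.10-0.18 kg: hard case 76 mm long, 40 wide, 24 thick, rounded long edges, with a grey nose 12 mm long, 22 wide, 12 thick in the middle of one end; 88 mm overall. Origin: its centre, 44 mm from the nose's tip; x points to the nose, z across the thickness; both faces alike. Starts flat in a tray compartment, nose to or from the robot; may be absent.
- charged0: Charged lamp battery pack, of the same make, size, look and axes as pack0: it is told only by where it starts, seated in a bay of the charger (charged0 in bay 0, charged1 in bay 2) with its nose to the rear. One of the two may be absent.
- charged1: Charged lamp battery pack, of the same make, size, look and axes as pack0: it is told only by where it starts, seated in a bay of the charger (charged0 in bay 0, charged1 in bay 2) with its nose to the rear. One of the two may be absent.
- bay0 (a point): Bay 0 (0 to 3 from the charger's right, -y, 68 mm apart): centre of a seated pack, 12 mm above the well's floor (z 30 mm). The well is 10 mm deep (deck at z 40 mm), 82 mm long, 46 mm wide for the case, and narrows at the rear to a slot 28 mm wide, 13 mm long, for the nose: 3 mm play all round, and it fits only nose to the rear, where the brass contacts are.
- bay1 (a point): Bay 1 (0 to 3 from the charger's right, -y, 68 mm apart): centre of a seated pack, 12 mm above the well's floor (z 30 mm). The well is 10 mm deep (deck at z 40 mm), 82 mm long, 46 mm wide for the case, and narrows at the rear to a slot 28 mm wide, 13 mm long, for the nose: 3 mm play all round, and it fits only nose to the rear, where the brass contacts are.
- bay2 (a point): Bay 2 (0 to 3 from the charger's right, -y, 68 mm apart): centre of a seated pack, 12 mm above the well's floor (z 30 mm). The well is 10 mm deep (deck at z 40 mm), 82 mm long, 46 mm wide for the case, and narrows at the rear to a slot 28 mm wide, 13 mm long, for the nose: 3 mm play all round, and it fits only nose to the rear, where the brass contacts are.
- bay3 (a point): Bay 3 (0 to 3 from the charger's right, -y, 68 mm apart): centre of a seated pack, 12 mm above the well's floor (z 30 mm). The well is 10 mm deep (deck at z 40 mm), 82 mm long, 46 mm wide for the case, and narrows at the rear to a slot 28 mm wide, 13 mm long, for the nose: 3 mm play all round, and it fits only nose to the rear, where the brass contacts are.
- charger_rear (a point): Middle of the top rear edge of the charger's housing, 155 mm behind the charger's origin: the end to which the contacts lie and the packs' noses must point.
- headlamp: Lime green headlamp unit, about 75 by 62 by 44 mm; not to be disturbed. Origin under its middle.
- flashlight: Black plastic flashlight 150 mm long, 40 mm thick, lying on its side, steel spring clip on its body; not to be disturbed. Origin under its middle, x along it.
- carabiner0: Orange carabiner, 100 by 60 mm, 10 mm thick, lying flat; not to be disturbed.
- carabiner1: The second orange carabiner, same size; not to be disturbed.
- tealight: Glass tealight holder, 84 mm across, 60 mm high, with a candle in it; not to be disturbed. Origin under its middle.
Not all that is in view belongs to the job. What is shaped like the pack0 but blue or green is not meant.

How it is judged:
By the outcome, as a careful person would: the job done as asked, in the order asked, and still so for the second after the job is handed in, with the robot touching nothing.
Of pack0, pack1, pack2, pack3 only 2 to 3 are there at a start; the rules pass over those that are not, and their reading is None.
Of charged0, charged1 only 1 to 2 are there at a start; the rules pass over those that are not, and their reading is None.
At some moment in a run one of pack0, pack1, pack2, pack3, charged0, charged1 may be knocked a few centimetres aside while the robot is not near it.
Once in a run the grip may slacken for a moment while it holds something.
It also fails if it takes over 210 s, if anything falls off the work surface, if the arm or the gripper's body presses on something with over 40 N, if the wrist force passes 120 N, or if a joint passes its speed limit or range.

## Working session

There is one attempt and no reset: what is moved stays moved. The work goes in short steps, Python scripts to look and compute and a shell command to move; the robot and the scene stay as the last step left them, time stands still between calls to the robot, and variables do not carry over. Pictures are saved under pics/ and viewed, at most 14 in all, crops included, and the job is handed in when it is done.

```bash
ls; mkdir -p pics
cat > h.py <<'E'
import numpy as np, cv2
from plant import arm, vision, masks_of, pinpoint
from scipy.spatial.transform import Rotation as R
def snap(c,fn=None):
    p,d=vision.capture(c)
    if fn: cv2.imwrite('pics/'+fn,p[:,:,::-1])
    return p,d
def world(c,d):
    k=vision.calibration(c);K=np.array(k['intrinsics']);T=np.array(k['T'])
    v,u=np.mgrid[:480,:640]
    X=np.stack([(u-K[0,2])/K[0,0]*d,-(v-K[1,2])/K[1,1]*d,-d],-1)
    return X@T[:3,:3].T+T[:3,3]
def pp(c,n,k=6):
    for r in pinpoint(c,n)[:k]: print(c,n,np.round(r['at'],1),round(r['confidence'],2))
E
python3 - <<'E'
from h import *
s=arm.read_state();print({k:np.round(v,3) for k,v in s.items()})
for c in('top','scene'):
    snap(c,c+'0.png');k=vision.calibration(c);print(c,np.round(k['T'],2).tolist(),np.round(k['intrinsics'],1).tolist(),[x for x in k])
snap('top')
for n in['charger','cover_grip','dial_grip','dial_pointer','index_tab','tray','pack0','charged0','bay0','bay1','bay2','bay3','charger_rear','headlamp','flashlight','carabiner0','tealight']: pp('top',n)
E
```

```text
pics
{'t': np.float64(0.0), 'joint_positions': array([ 1.213,  0.412, -0.013,  1.597,  0.006,  1.134, -0.082]), 'joint_vel': array([-0.001,  0.001, -0.001, -0.001, -0.   ,  0.001, -0.   ]), 'tau': array([ 1.0000e-03, -5.8796e+01,  6.4200e-01, -2.9107e+01, -5.4000e-02,
        1.9000e-02,  0.0000e+00]), 'eef_pos': array([ 178.525, -598.755,  403.837]), 'tool_rot': array([ 0.99 ,  0.144, -0.   , -0.001]), 'ft_force': array([-0.79 , -0.59 ,  0.357]), 'ft_torque': array([-0.04 , -0.006,  0.008]), 'grip_force': np.float64(0.0), 'width': np.float64(87.821)}
top [[-0.01, 0.99, -0.15, 342.78], [-1.0, -0.01, -0.02, -19.25], [-0.02, 0.15, 0.99, 1327.45], [0.0, 0.0, 0.0, 1.0]] [[483.7, 0.0, 318.5], [0.0, 483.7, 237.9], [0.0, 0.0, 1.0]] ['intrinsics', 'T']
scene [[-0.82, -0.39, 0.42, 1122.94], [0.57, -0.54, 0.62, 867.71], [-0.01, 0.74, 0.67, 1020.42], [0.0, 0.0, 0.0, 1.0]] [[480.2, 0.0, 316.5], [0.0, 480.2, 241.0], [0.0, 0.0, 1.0]] ['intrinsics', 'T']
top charger [ 5.974e+02 -2.052e+02 -3.000e-01] 0.68
top cover_grip [ 570.7 -203.1   87.2] 0.58
top dial_grip [ 495.7 -207.9   72.3] 0.84
top dial_
[... 773 characters left out ...]
ay1 [ 605.  -302.5   42.1] 0.63
top bay1 [ 602.9 -169.2   42.4] 0.62
top bay2 [ 594.5 -105.    43.7] 0.76
top bay2 [ 601.2 -237.9   41. ] 0.73
top bay2 [ 605.  -302.5   42.1] 0.63
top bay2 [ 602.9 -169.2   42.4] 0.62
top bay3 [ 594.5 -105.    43.7] 0.76
top bay3 [ 601.2 -237.9   41. ] 0.73
top bay3 [ 605.  -302.5   42.1] 0.63
top bay3 [ 602.9 -169.2   42.4] 0.62
top charger_rear [ 753.3 -202.4   55.6] 0.86
top headlamp [611.9 517.4   3.5] 0.79
top flashlight [464.8 533.2  -1.6] 0.71
top flashlight [ 461.4 -227.    43.1] 0.66
top carabiner0 [ 477.6 -535.     1.6] 0.69
top carabiner0 [ 612.7 -515.9   -5.7] 0.61
top carabiner0 [ 388.8 -530.4    0.9] 0.56
top tealight [ 611.7 -516.2   -3.9] 0.81
```

View pics/top0.png

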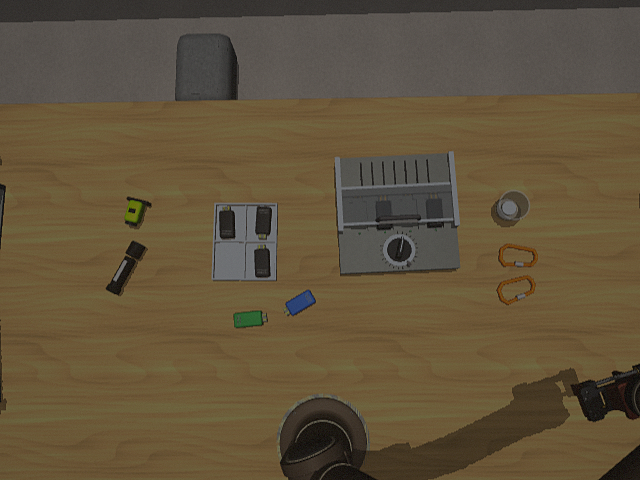

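View pics/scene0.png

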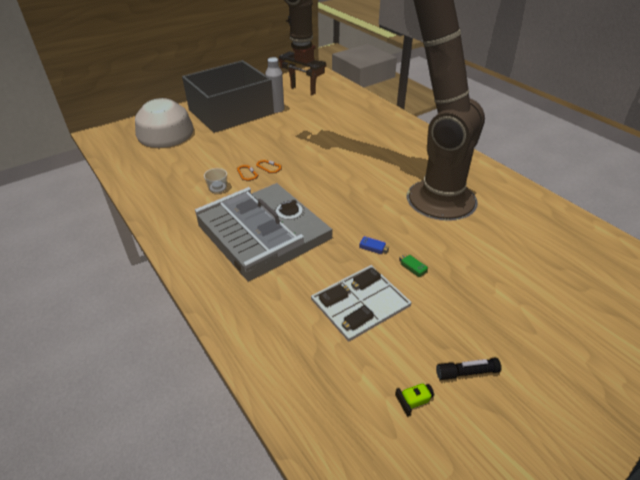

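The top view shows three dark packs in the tray, at (227,223), (263,222) and (262,262), with the compartment at (230,262) empty. Charged packs sit in bays 0 and 2, and the dial is near zero with the tab toward the robot. The blue and green packs are decoys. Next I'll measure more precisely.

```bash
cat >> h.py <<'E'
def packs(c,W,p,zr,box):
    """dark case tops in world box -> list of centre, yaw, size"""
    x0,x1,y0,y1=box
    m=(W[...,2]>zr[0])&(W[...,2]<zr[1])&(W[...,0]>x0)&(W[...,0]<x1)&(W[...,1]>y0)&(W[...,1]<y1)&(p.max(-1)<75)
    n,l,st,_=cv2.connectedComponentsWithStats(m.astype(np.uint8))
    for i in range(1,n):
        if st[i,4]<60: continue
        P=W[l==i]; r=cv2.minAreaRect(P[:,:2].astype(np.float32))
        e=np.linalg.svd(P[:,:2]-P[:,:2].mean(0),full_matrices=False)[2][0]
        print('pack',np.round(P.mean(0),1),'med z',round(np.median(P[:,2]),1),'rect',np.round(r[0],1),np.round(r[1],1),round(r[2],1),'pca',round(np.arctan(e[1]/e[0]),3),st[i,4])
def go(x,y,ztip,yaw):
    """shift/turn in tool axes from now to fingertip target"""
    s=arm.read_state();Rt=R.from_quat(s['tool_rot']);Rg=R.from_rotvec([0,0,yaw])*R.from_quat([1,0,0,0])
    d=Rt.inv().apply(np.array([x,y,ztip+182])-s['eef_pos'])
    print('go',np.round(d,1),np.round((Rt.inv()*Rg).as_rotvec(),3))
def st():
    s=arm.read_state();yw=R.from_quat(s['tool_rot']).as_matrix()[:,0]
    print('t',round(s['t'],2),'tip',np.round(s['eef_pos']-[0,0,182],1),'yaw',round(np.arctan2(yw[1],yw[0]),3),'F',np.round(s['ft_force'],1),'w',round(s['width'],1),'g',round(s['grip_force'],1),'j7',round(s['joint_positions'][6],2))
E
python3 - <<'E'
from h import *
a=[];
p,d=snap('top');W=world('top',d)
packs('top',W,p,(15,40),(400,670,100,320))
print('charger packs');packs('top',W,p,(30,58),(540,670,-360,-50))
# rails z~69
for lo,hi in((-375,-340),(-70,-30)):
    m=(W[...,2]>64)&(W[...,2]<75)&(W[...,1]>lo)&(W[...,1]<hi)&(W[...,0]>540)&(W[...,0]<760)
    P=W[m];print('rail',P.mean(0).round(1),np.polyfit(P[:,0],P[:,1],1).round(4),P[:,0].min(),P[:,0].max(),len(P))
print('table z',np.median(W[300:330,380:480,2]),'panel z',np.median(W[240:265,345:375,2]))
q=snap('scene')[0]
for n in['charger','cover_grip','dial_grip','dial_pointer','index_tab','tray','pack0','charger_rear','bay0']: pp('scene',n)
A=cv2.resize(p[195:290,205:285],None,fx=4,fy=4,interpolation=3);B=cv2.resize(p[145:285,330:465],None,fx=3,fy=3,interpolation=3)
o=np.zeros((430,740,3),np.uint8);o[:380,:320]=A;o[:420,325:730]=B
cv2.imwrite('pics/crop1.png',np.clip(o[:,:,::-1]*1.8,0,255))
st();go(528,-207,80,0.02)
E
```

```text
pack [578.3 256.7  27.7] med z 27.9 rect [584.7 258.5] [88.  41.2] 2.9 pca 0.059 417
pack [586.5 156.9  27.9] med z 28.2 rect [583. 158.] [40.7 88.9] 87.0 pca -0.045 413
pack [471.1 159.2  28.3] med z 28.5 rect [475. 160.] [84.  41.3] 5.1 pca 0.038 424
charger packs
pack [ 566.7 -308.1   43.5] med z 41.9 rect [ 564.8 -303.4] [ 22.5 112.2] 1.7 pca 1.568 186
pack [ 562.8 -174.2   44.9] med z 44.7 rect [ 561.8 -174.2] [19.  95.3] 2.0 pca -1.506 148
rail [ 653.  -354.4   68.1] [ 1.990000e-02 -3.674181e+02] 560.6769796391632 759.9606028543112 457
rail [643.1 -52.5  68.6] [ 4.9700e-02 -8.4455e+01] 548.8343316833622 750.8114504573005 442
table z -0.26116954408189486 panel z 40.066987608581826
scene charger [ 598.6 -206.7    1.1] 0.87
scene cover_grip [ 576.6 -204.9   85.5] 0.69
scene dial_grip [478.7 163.5  12.1] 0.58
scene dial_grip [ 498.4 -206.6   75.6] 0.51
scene dial_pointer [ 532.4 -219.9   53.9] 0.68
scene dial_pointer [463.6 537.1   3.6] 0.23
scene index_tab [ 469.6 -231.8   43.5] 0.49
scene tray [531.3 209.7  -2.4] 0.78
scene pack0 [577.6 256.4  12.1] 0.81
scene pack0 [581.7 161.7  21. ] 0.8
scene pack0 [317.5 194.7  12.1] 0.8
scene pack0 [362.3  56.2  12.2] 0.78
scene pack0 [476.8 160.1  14. ] 0.62
scene charger_rear [ 753.9 -198.9   52.4] 0.96
scene charger_rear [ 574.1 -205.8   85.5] 0.74
scene charger_rear [579.7 255.7  16.1] 0.67
scene charger_rear [534.9 210.9  -0.7] 0.61
scene charger_rear [ 532.5 -216.9   51.8] 0.42
scene bay0 [ 599.5 -240.6   41.7] 0.87
scene bay0 [ 600.9 -311.7   44.2] 0.84
scene bay0 [ 597.2 -171.5   41.3] 0.7
scene bay0 [ 597.7 -101.1   43.6] 0.7
scene bay0 [ 756.3 -199.4   55.4] 0.63
scene bay0 [477.2 162.8  14.7] 0.62
t 1.55 tip [ 178.6 -598.9  222.6] yaw 0.29 F [-0.   0.3 -0.2] w 87.9 g 0.0 j7 -0.08
go [ 446.9 -275.7  142.6] [0.   0.   0.27][ WARN:0@4.927] global loadsave.cpp:1063 imwrite_ Unsupported depth image for selected encoder is fallbacked to CV_8U.
```

View pics/crop1.png

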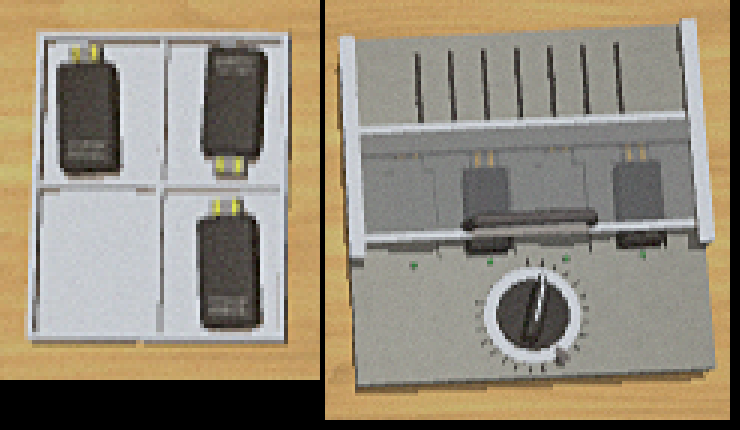

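The packs at far left and near right have their noses to the rear. The far-right one points at the robot. The cover appears to be about 10 mm ajar, since the pack ends show in front of its edge. I'll move in front of the handle with the fingers shut.

```bash
python3 -m pendant '[[0,60,-35,0,0,0,0.04],[0,115,-68,0,0,0,0.08],[0,170,-100,0,0,0,0.12],[0,222,-130,0,0,0,0.16],[0,274,-160,0,0,0,0.2],[0,326,-190,0,0,0,0.24],[0,378,-221,0,0,0,0.26],[0,420,-246,0,0,0,0.26]]' 20 | tail -5
python3 -m pendant '[[0,20,-10,0,0,0,0],[0,40,-15,0,0,0,0],[0,40,-15,0,0,0,0]]'
python3 -c "
from h import *
st();go(543,-206,80,.03)"
```

```text
eef_pos: [512.3, -240.8, 404.9]
tool_rot: [1.0, 0.016, 0.0, -0.0]
ft_force: [0.2, -0.8, -0.5]
width: 11.0
grip_force: 0.0
t: 2.92
eef_pos: [550.9, -227.4, 404.3]
tool_rot: [1.0, 0.015, -0.0, 0.0]
ft_force: [-0.8, -0.1, -0.2]
width: 0.2
grip_force: 0.0
t 2.92 tip [ 550.9 -227.4  222.3] yaw 0.03 F [-0.8 -0.1 -0.2] w 0.2 g 0.0 j7 -1.3
go [ -7.2 -21.7 142.3] [0. 0. 0.]
```

```bash
python3 -m pendant '[[0,-7,-21,0,0,0,0],[0,-7,-21,50,0,0,0],[0,-7,-21,100,0,0,0],[0,-7,-21,130,0,0,0],[0,-7,-21,142,0,0,0],[0,-7,-21,142,0,0,0]]'
python3 -m pendant '[[0,8,0,0,0,0,0],[0,20,0,0,0,0,0],[0,35,0,0,0,0,0],[0,50,0,0,0,0,0],[0,65,0,0,0,0,0],[0,80,0,0,0,0,0],[0,95,0,0,0,0,0],[0,100,0,0,0,0,0]]'
python3 -c "
from h import *
st()"
python3 -m pendant '[[0,3,0,0,0,0,0],[0,6,0,0,0,0,0],[0,9,0,0,0,0,0],[0,9,0,0,0,0,0]]'
```

```text
t: 3.68
eef_pos: [542.2, -206.1, 262.9]
tool_rot: [1.0, 0.015, -0.0, -0.0]
ft_force: [0.8, 0.9, -0.5]
width: 0.5
grip_force: 0.0
t: 4.68
eef_pos: [643.8, -202.9, 262.3]
tool_rot: [1.0, 0.015, 0.0, -0.0]
ft_force: [-1.8, 1.2, 1.2]
width: 0.7
grip_force: 1.1
t 4.67 tip [ 643.8 -202.9   80.3] yaw 0.03 F [-1.8  1.2  1.2] w 0.7 g 1.1 j7 -1.41
t: 5.18
eef_pos: [651.7, -202.9, 262.5]
tool_rot: [1.0, 0.015, 0.0, -0.0]
ft_force: [-1.2, 0.8, -0.2]
width: 0.4
grip_force: 0.6
```

```bash
python3 -m pendant '[[0,3,0,0,0,0,0],[0,6,0,0,0,0,0],[0,6,0,0,0,0,0]]'
python3 -m pendant '[[0,2,0,0,0,0,0],[0,4,0,0,0,0,0],[0,4,0,0,0,0,0]]'
```

```text
t: 5.55
eef_pos: [655.3, -203.0, 262.5]
tool_rot: [1.0, 0.015, -0.004, -0.0]
ft_force: [-14.7, 3.0, 8.9]
width: 0.1
grip_force: 7.4
t: 5.92
eef_pos: [656.9, -203.1, 262.4]
tool_rot: [1.0, 0.014, -0.008, -0.001]
ft_force: [-27.6, 3.8, 18.4]
width: 0.2
grip_force: 14.1
```

```bash
python3 -m pendant '[[0,-14,0,0,0,0,0],[0,-14,0,-50,0,0,0],[0,-14,0,-110,0,0,0],[0,-40,-50,-120,0,0,0],[0.6,-80,-100,-120,0,0,0],[0.6,-120,-145,-120,0,0,0],[0.6,-160,-190,-120,0,0,0],[0.6,-180,-210,-120,0,0,0]]'
python3 - <<'E'
from h import *
st()
p,d=snap('top');W=world('top',d)
packs('top',W,p,(15,40),(400,670,100,320))
print('charger');packs('top',W,p,(46,62),(530,680,-360,-50))
for n in ['bay0','cover_grip','charger','charger_rear']: pp('top',n,5)
q,_=snap('scene')
for n in ['bay0','cover_grip','charger','charger_rear']: pp('scene',n,5)
B=cv2.resize(p[130:290,200:470],None,fx=2.8,fy=2.8,interpolation=3)
cv2.imwrite('pics/crop2.png',np.clip(B[:,:,::-1].astype(float)*1.8,0,255).astype(np.uint8))
E
```

```text
t: 6.92
eef_pos: [473.9, 4.2, 383.5]
tool_rot: [1.0, 0.016, 0.001, -0.0]
ft_force: [0.8, -0.7, 0.7]
width: 37.2
grip_force: 0.0
t 6.92 tip [473.9   4.2 201.5] yaw 0.033 F [ 0.8 -0.7  0.7] w 37.2 g 0.0 j7 -1.72
pack [578.  256.6  27.5] med z 27.8 rect [584.4 258.6] [86.9 41.7] 2.7 pca 0.064 415
pack [586.1 157.1  28. ] med z 28.3 rect [585.2 158. ] [40.6 81.9] 86.5 pca -0.031 403
pack [471.  159.2  28.1] med z 28.4 rect [475.4 160.2] [84.1 40.6] 3.9 pca 0.034 423
charger
pack [ 598.1 -305.3   53. ] med z 53.1 rect [ 603.2 -305.6] [87.  41.1] 3.1 pca 0.026 421
pack [ 593.2 -169.9   53.1] med z 53.1 rect [ 595.1 -170.2] [77.2 39.8] 2.6 pca 0.02 405
top bay0 [ 608.3 -305.3   41.1] 0.77
top bay0 [ 599.5 -241.    45.5] 0.64
top bay0 [ 596.8 -101.9   43.2] 0.58
top bay0 [ 601.9 -171.9   44.2] 0.57
top bay0 [ 4.811e+02 -5.351e+02 -4.000e-01] 0.5
top cover_grip [ 668.8 -200.5   90.4] 0.78
top charger [ 597.8 -208.8    1.2] 0.89
top charger [613.4 514.5   4. ] 0.17
top charger_rear [ 754.5 -204.8   53.2] 0.81
top charger_rear [ 476.3 -535.8    2.3] 0.41
scene bay0 [ 599.3 -240.2   39.8] 0.9
scene bay0 [ 597.2 -173.9   44.7] 0.89
scene bay0 [ 603.3 -308.9   41.7] 0.8
scene bay0 [ 598.6 -106.2   42.1] 0.78
scene cover_grip [ 668.8 -200.8   85. ] 0.71
scene charger [ 599.5 -207.3    2.9] 0.62
scene charger_rear [ 754.4 -198.    54.5] 0.73
scene charger_rear [ 597.9 -173.4   41.9] 0.52
scene charger_rear [ 476.8 -538.9    0.7] 0.37
```

View pics/crop2.png

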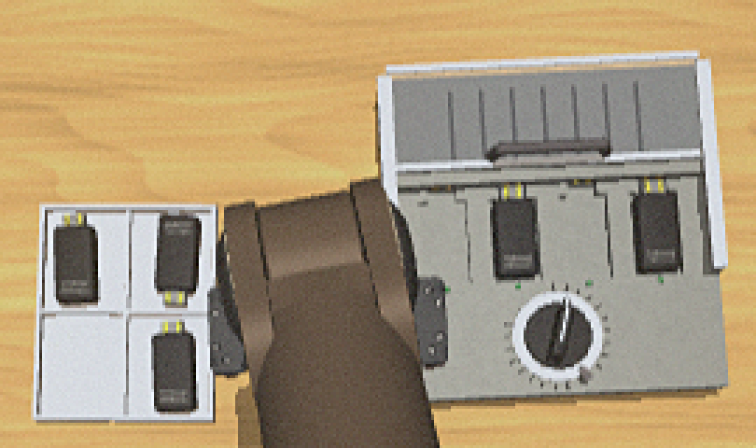

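Bays 1 and 3 are empty, the cover is fully back, and the handle is at x 669, as expected. Next I'll get the well and case centres more precisely.

```bash
cat >> h.py <<'E'
def case(W,p,cx,cy,yaw,ztop,dark=90):
    """case centre from corners outside the nose's width"""
    c,s=np.cos(yaw),np.sin(yaw)
    for _ in range(3):
        a=(W[...,0]-cx)*c+(W[...,1]-cy)*s;b=-(W[...,0]-cx)*s+(W[...,1]-cy)*c
        m=(abs(a)<55)&(abs(b)<32)&(abs(W[...,2]-ztop)<4)&(p.max(-1)<dark)
        k=m&(abs(b)>13);k2=m&(abs(a)<30)
        la,ha=np.percentile(a[k],[1.5,98.5]);lb,hb=np.percentile(b[k2],[1.5,98.5])
        da,db=(la+ha)/2,(lb+hb)/2
        cx+=da*c-db*s;cy+=da*s+db*c
    print('case',round(cx,1),round(cy,1),'len',round(ha-la,1),'wid',round(hb-lb,1),'n',m.sum())
E
python3 - <<'E'
from h import *
Ws=[];
for i in range(4):
    p,d=snap('top');Ws.append(world('top',d))
W=np.mean(Ws,0)
case(W,p,578,257,.05,28);case(W,p,586,157,-.03,28);case(W,p,471,159,.034,28)
case(W,p,598,-305,.03,53);case(W,p,593,-170,.03,53)
for cy in(-238,-103):
    m=(W[...,2]>24)&(W[...,2]<35)&(abs(W[...,0]-600)<60)&(abs(W[...,1]-cy)<32)
    P=W[m];c,s=np.cos(.03),np.sin(.03)
    a=(P[:,0]-600)*c+(P[:,1]-cy)*s;b=-(P[:,0]-600)*s+(P[:,1]-cy)*c
    print('well',len(P),'a',np.percentile(a,[1,99]).round(1),'wide a',np.percentile(a[abs(b)>16],[1,99]).round(1),'b',np.percentile(b,[1,99]).round(1),'z',np.median(P[:,2]).round(1))
go(576,257,120,.05)
E
```

```text
case 577.3 258.3 len 69.4 wid 38.8 n 377
case 588.0 157.5 len 70.3 wid 38.1 n 378
case 470.5 159.5 len 70.2 wid 37.3 n 384
case 610.1 -305.9 len 94.8 wid 37.8 n 431
case 608.9 -169.5 len 98.7 wid 38.3 n 436
well 532 a [-41.4  50.4] wide a [-41.9  38. ] b [-24.2  19.7] z 29.7
well 500 a [-45.5  45.5] wide a [-45.5  32.6] b [-22.9  21.7] z 29.8
go [ 107.9 -252.2   80.5] [-0.     0.    -0.021]
```

```bash
python3 -m pendant '[[0.75,26,-60,0,0,0,0],[0.75,52,-120,0,0,0,0],[0.75,78,-180,0,0,0,-0.02],[0.75,98,-235,30,0,0,-0.02],[0.75,109,-253,80,0,0,-0.02],[0.75,109,-253,120,0,0,-0.02],[0.75,109,-253,150,0,0,-0.02],[0.75,109,-253,150,0,0,-0.02]]' 25
python3 -c "
from h import *
st();go(577.3,258.3,17,.05)"
```

```text
t: 8.62
eef_pos: [576.0, 257.6, 230.0]
tool_rot: [1.0, 0.025, -0.002, 0.001]
ft_force: [0.5, -0.9, 0.5]
width: 66.0
grip_force: 0.0
t 8.62 tip [576.  257.6  48. ] yaw 0.05 F [ 0.5 -0.9  0.5] w 66.0 g 0.0 j7 -2.23
go [ 1.4 -0.7 31. ] [0.002 0.005 0.   ]
```

```bash
python3 -m pendant '[[0.75,1,-1,15,0,0,0],[0.75,1,-1,31,0,0,0],[0.75,1,-1,31,0,0,0],[0.3,1,-1,31,0,0,0],[0.3,1,-1,31,0,0,0],[0.3,1,-1,31,0,0,0],[0.3,1,-1,31,0,0,0]]' 30
python3 -m pendant '[[0.3,0,0,-30,0,0,0],[0.3,0,0,-70,0,0,0],[0.3,0,0,-100,0,0,0],[0.3,0,0,-100,0,0,0]]' 30
python3 -c "
from h import *
st();go(593.6,-103.9,75,.032)"
```

```text
t: 9.5
eef_pos: [578.0, 259.1, 202.1]
tool_rot: [1.0, 0.025, 0.0, -0.0]
ft_force: [-0.6, 0.2, 3.0]
width: 39.4
grip_force: 30.0
t: 10.0
eef_pos: [578.4, 259.4, 303.9]
tool_rot: [1.0, 0.025, 0.002, -0.001]
ft_force: [-0.1, 0.4, -1.4]
width: 39.7
grip_force: 30.0
t 10.0 tip [578.4 259.4 121.9] yaw 0.05 F [-0.1  0.4 -1.4] w 39.7 g 30.0 j7 -2.2
go [ -3.  363.7  46.3] [-0.002 -0.004  0.018]
```

```bash
python3 -m pendant '[[0.3,0,30,0,0,0,0],[0.3,0,80,0,0,0,0.01],[0.3,-1,135,0,0,0,0.02],[0.3,-1,190,0,0,0,0.02],[0.3,-2,245,0,0,0,0.02],[0.3,-2,300,0,0,0,0.02],[0.3,-3,345,10,0,0,0.02],[0.3,-3,364,40,0,0,0.02]]'
python3 -m pendant '[[0.3,0,0,0,0,0,0],[0.3,0,0,10,0,0,0],[0.3,0,0,10,0,0,0]]'
python3 - <<'E'
from h import *
st();go(594.2,-103.9,46,.032)
E
```

```text
t: 11.0
eef_pos: [592.6, -108.5, 260.8]
tool_rot: [1.0, 0.013, 0.0, 0.001]
ft_force: [-0.0, 0.4, -3.1]
width: 39.4
grip_force: 30.0
t: 11.38
eef_pos: [592.9, -102.8, 251.4]
tool_rot: [1.0, 0.016, -0.0, -0.0]
ft_force: [0.2, 0.2, -1.5]
width: 39.5
grip_force: 30.0
t 11.38 tip [ 592.9 -102.8   69.4] yaw 0.032 F [ 0.2  0.2 -1.5] w 39.5 g 30.0 j7 -1.62
go [ 1.2  1.1 23.4] [-0.001  0.001  0.   ]
```

```bash
python3 -m pendant '[[0.3,1,1,5,0,0,0],[0.3,1,1,10,0,0,0],[0.3,1,1,15,0,0,0],[0.3,1,1,19,0,0,0],[0.3,1,1,22,0,0,0],[0.3,1,1,23,0,0,0],[0.3,1,1,23,0,0,0]]'
python3 - <<'E'
from h import *
st()
E
```

```text
t: 12.25
eef_pos: [594.0, -105.6, 228.6]
tool_rot: [1.0, 0.015, 0.0, -0.0]
ft_force: [-0.1, -0.3, -1.6]
width: 39.2
grip_force: 30.0
t 12.25 tip [ 594.  -105.6   46.6] yaw 0.03 F [-0.1 -0.3 -1.6] w 39.2 g 30.0 j7 -1.63
```

```bash
python3 -m pendant '[[0.3,0,0,1.5,0,0,0],[0.3,0,0,1.5,0,0,0],[0.58,0,0,1,0,0,0],[0.58,0,0,1,0,0,0],[0.58,0,0,-20,0,0,0],[0.58,0,0,-60,0,0,0],[0.58,-60,0,-100,0,0,0],[0.6,-100,-40,-130,0,0,0]]'
python3 -m pendant '[[0.7,-40,-50,0,0,0,0],[0.7,-60,-100,0,0,0,0],[0.7,-60,-110,0,0,0,0]]'
python3 - <<'E'
from h import *
p,d=snap('top');W=world('top',d)
st();
packs('top',W,p,(46,66),(530,680,-360,-50))
packs('top',W,p,(15,40),(400,670,100,320))
case(W,p,471,159,.034,28)
go(470.5,159.5,20,.034)
E
```

```text
t: 13.25
eef_pos: [497.9, -75.3, 355.1]
tool_rot: [1.0, 0.013, 0.0, 0.001]
ft_force: [0.2, 0.3, 0.4]
width: 52.6
grip_force: 0.0
t: 13.62
eef_pos: [434.4, 37.4, 354.9]
tool_rot: [1.0, 0.017, 0.001, 0.0]
ft_force: [1.0, -1.0, -0.6]
width: 61.3
grip_force: 0.0
t 13.68 tip [435.5  37.1 172.8] yaw 0.034 F [0.3 0.3 0.1] w 61.4 g 0.0 j7 -1.83
pack [ 663.3 -283.7   55.1] med z 55.1 rect [ 664.3 -278.4] [151.4  14.8] 86.8 pca 1.57 81
pack [ 597.9 -305.4   52.9] med z 53.0 rect [ 603.9 -306.1] [87.7 40.6] 1.2 pca 0.016 419
pack [ 594.  -105.4   53.2] med z 53.1 rect [ 595.  -105.4] [76.8 40.1] 2.3 pca 0.043 406
pack [ 593.6 -169.7   53.2] med z 53.3 rect [ 594.4 -170.2] [77.6 40.4] 0.9 pca 0.034 416
pack [588.3 157.3  28.2] med z 28.3 rect [589.2 157.6] [41. 78.] 86.4 pca -0.112 387
pack [466.9 172.2  28. ] med z 28.1 rect [471.1 172. ] [76.3 16.1] 3.8 pca 0.096 146Traceback (most recent call last):
  File "<stdin>", line 6, in <module>
  File "h.py", line 40, in case
    la,ha=np.percentile(a[k],[1.5,98.5]);lb,hb=np.percentile(b[k2],[1.5,98.5])
          ~~~~~~~~~~~~~^^^^^^^^^^^^^^^^^
    return _quantile_unchecked(
        a, q, axis, out, overwrite_input, method, keepdims, weights)
    return _ureduce(a,
                    func=_quantile_ureduce_func,
    ...<5 lines>...
                    overwrite_input=overwrite_input,
                    method=method)
    r = func(a, **kwargs)
    result = _quantile(arr,
                       quantiles=q,
    ...<2 lines>...
                       out=out,
                       weights=wgt)
    slices_having_nans = np.isnan(arr[-1, ...])
                                  ~~~^^^^^^^^^
IndexError: index -1 is out of bounds for axis 0 with size 0
```

```bash
python3 -c "
from h import *
go(470.5,159.5,60,.034)"
python3 -m pendant '[[0.75,10,-40,20,0,0,0],[0.75,25,-85,60,0,0,0],[0.75,31,-121,100,0,0,0],[0.75,31,-121,112,0,0,0],[0.75,31,-121,112,0,0,0]]'
python3 -c "
from h import *
st();go(470.5,159.5,18,.034)"
```

```text
go [  38.9 -121.2  112.9] [-0.    -0.002 -0.   ]
t: 14.3
eef_pos: [463.6, 155.2, 241.1]
tool_rot: [1.0, 0.014, -0.001, 0.001]
ft_force: [0.1, 0.5, 0.6]
width: 66.0
grip_force: 0.0
t 14.3 tip [463.6 155.2  59.1] yaw 0.029 F [0.1 0.5 0.6] w 66.0 g 0.0 j7 -2.23
go [ 7.1 -4.2 41. ] [ 0.001  0.002 -0.005]
```

```bash
python3 -m pendant '[[0.75,7,-3,10,0,0,0],[0.75,7,-3,30,0,0,0],[0.75,7,-3,41,0,0,0],[0.75,7,-3,41,0,0,0],[0.3,7,-3,41,0,0,0],[0.3,7,-3,41,0,0,0],[0.3,7,-3,41,0,0,0],[0.3,7,-3,41,0,0,0]]' 30
python3 -m pendant '[[0.3,0,0,-30,0,0,0],[0.3,0,0,-70,0,0,0],[0.3,0,0,-100,0,0,0],[0.3,0,0,-100,0,0,0]]' 30
python3 -c "
from h import *
st();go(597.7,-239.9,80,.032)"
```

```text
t: 15.3
eef_pos: [470.4, 159.7, 201.5]
tool_rot: [1.0, 0.015, 0.0, -0.0]
ft_force: [0.1, -1.4, 5.3]
width: 39.5
grip_force: 30.0
t: 15.8
eef_pos: [470.8, 159.9, 302.9]
tool_rot: [1.0, 0.015, 0.002, -0.0]
ft_force: [0.7, -0.6, -1.3]
width: 39.4
grip_force: 30.0
t 15.8 tip [470.8 159.9 120.9] yaw 0.03 F [ 0.7 -0.6 -1.3] w 39.4 g 30.0 j7 -2.17
go [114.9 403.4  41. ] [-0.001 -0.004 -0.002]
```

```bash
python3 -m pendant '[[0.3,10,30,0,0,0,0],[0.3,26,82,0,0,0,0],[0.3,44,137,0,0,0,0],[0.3,60,192,0,0,0,0],[0.3,76,247,0,0,0,0],[0.3,92,302,0,0,0,0],[0.3,106,357,0,0,0,0],[0.3,115,395,15,0,0,0]]'
python3 -m pendant '[[0.3,0,8,20,0,0,0],[0.3,0,8,35,0,0,0],[0.3,0,8,35,0,0,0]]'
python3 - <<'E'
from h import *
st();go(597.7,-239.9,46,.032)
E
```

```text
t: 16.8
eef_pos: [597.0, -234.9, 284.9]
tool_rot: [1.0, 0.014, -0.0, 0.001]
ft_force: [0.1, 1.4, -0.8]
width: 39.5
grip_force: 3.0
t: 17.18
eef_pos: [596.6, -237.5, 249.0]
tool_rot: [1.0, 0.016, -0.002, -0.001]
ft_force: [0.4, 0.2, -1.5]
width: 39.7
grip_force: 30.0
t 17.18 tip [ 596.6 -237.5   67. ] yaw 0.032 F [ 0.4  0.2 -1.5] w 39.7 g 30.0 j7 -1.43
go [ 1.1  2.4 21. ] [-0.002  0.003  0.   ]
```

The grip slackened for a moment (3 N), so I'll look before lowering.

Run:
```python
from h import *
p,d=snap('scene')
k=vision.calibration('scene');K=np.array(k['intrinsics']);T=np.linalg.inv(np.array(k['T']))
q=T[:3,:3]@np.array([597,-238,65])+T[:3,3];u,v=K[0,0]*q[0]/-q[2]+K[0,2],K[1,1]*-q[1]/-q[2]+K[1,2];print(u,v)
u,v=int(u),int(v);B=cv2.resize(p[v-60:v+60,u-80:u+80],None,fx=4.5,fy=4.5,interpolation=3)
cv2.imwrite('pics/s3.png',np.clip(B[:,:,::-1].astype(float)*1.6,0,255).astype(np.uint8))
```

```text
257.97498993450444 211.01921799904892
```

View pics/s3.png

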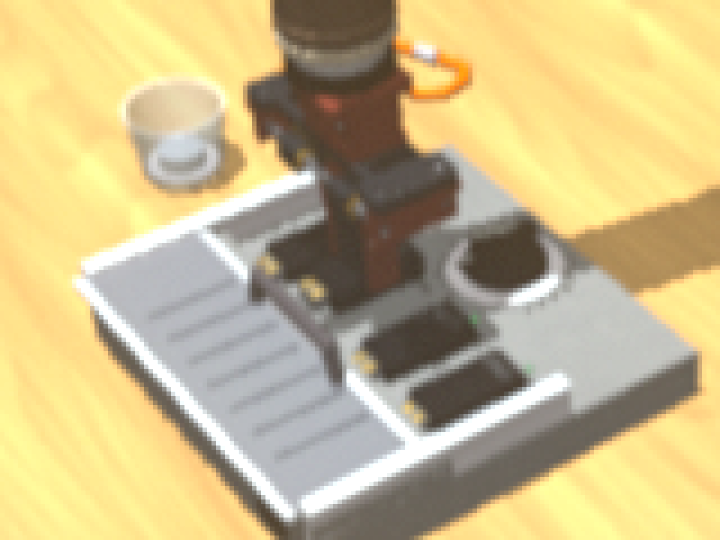

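The held pack, with its nose at (315,290), still looks level, and bays 2 and 3 are seated. I'll lower it gently.

```bash
python3 -m pendant '[[0.3,1,2,4,0,0,0],[0.3,1,2,8,0,0,0],[0.3,1,2,11,0,0,0],[0.3,1,2,14,0,0,0],[0.3,1,2,17,0,0,0],[0.3,1,2,17,0,0,0]]'
python3 -m pendant '[[0.3,0,0,2,0,0,0],[0.3,0,0,4,0,0,0],[0.3,0,0,4,0,0,0]]'
python3 - <<'E'
from h import *
st()
E
```

```text
t: 17.98
eef_pos: [598.1, -241.7, 233.8]
tool_rot: [1.0, 0.015, -0.0, -0.0]
ft_force: [0.1, -1.0, -0.8]
width: 39.5
grip_force: 30.0
t: 18.35
eef_pos: [598.1, -241.7, 229.9]
tool_rot: [1.0, 0.015, -0.0, -0.0]
ft_force: [-0.3, 0.7, -0.8]
width: 39.7
grip_force: 30.0
t 18.35 tip [ 598.1 -241.7   47.9] yaw 0.03 F [-0.3  0.7 -0.8] w 39.7 g 30.0 j7 -1.43
```

```bash
python3 -m pendant '[[0.3,0,-1,2,0,0,0],[0.3,0,-1,3,0,0,0],[0.3,0,-1,3,0,0,0]]'
python3 - <<'E'
from h import *
st()
E
python3 -m pendant '[[0.58,0,0,0,0,0,0],[0.58,0,0,0,0,0,0],[0.58,0,0,-20,0,0,0],[0.58,0,0,-60,0,0,0],[0.58,-60,-20,-100,0,0,0],[0.6,-110,-70,-120,0,0,0],[0.6,-160,-110,-120,0,0,0],[0.6,-180,-120,-120,0,0,0]]'
python3 -m pendant '[[0.7,-10,-60,0,0,0,0],[0.7,-10,-120,0,0,0,0],[0.7,-10,-160,0,0,0,0],[0.7,-10,-160,0,0,0,0]]'
python3 - <<'E'
from h import *
p,d=snap('top');W=world('top',d)
st();
packs('top',W,p,(46,66),(530,680,-360,-50))
packs('top',W,p,(15,40),(400,670,80,320))
B=cv2.resize(p[130:290,200:470],None,fx=2.8,fy=2.8,interpolation=3)
cv2.imwrite('pics/crop4.png',np.clip(B[:,:,::-1].astype(float)*1.8,0,255).astype(np.uint8))
go(593,-169.7,90,.03)
E
```

```text
t: 18.73
eef_pos: [598.2, -240.6, 227.0]
tool_rot: [1.0, 0.015, -0.0, -0.0]
ft_force: [-0.1, 0.2, -0.6]
width: 39.4
grip_force: 30.0
t 18.73 tip [ 598.2 -240.6   45. ] yaw 0.03 F [-0.1  0.2 -0.6] w 39.4 g 30.0 j7 -1.44
t: 19.73
eef_pos: [413.1, -124.4, 348.9]
tool_rot: [1.0, 0.016, 0.001, 0.001]
ft_force: [-0.2, 0.3, -0.3]
width: 53.0
grip_force: 0.0
t: 20.23
eef_pos: [399.8, 36.4, 348.6]
tool_rot: [1.0, 0.018, 0.001, -0.0]
ft_force: [-0.6, -0.6, -0.1]
width: 61.3
grip_force: 0.0
t 20.27 tip [400.   34.6 166.3] yaw 0.033 F [-0.5  0.1 -0.7] w 61.4 g 0.0 j7 -1.84
pack [ 661.8 -198.2   55.9] med z 56.0 rect [ 661.8 -199.3] [  5.8 150.4] 2.0 pca -1.54 72
pack [ 597.8 -305.3   53. ] med z 53.0 rect [ 604.  -305.6] [88.7 40.9] 3.1 pca 0.036 424
pack [ 597.6 -239.8   53.2] med z 53.2 rect [ 599.1 -240.7] [77.2 40.6] 2.0 pca 0.026 414
pack [ 593.9 -105.3   52.9] med z 53.0 rect [ 594.2 -105.6] [74.7 39.9] 2.2 pca 0.043 405
pack [ 593.7 -169.9   53.2] med z 53.2 rect [ 595.1 -170.3] [77.2 40.1] 2.2 pca 0.026 410
pack [586.4 156.9  27.9] med z 28.2 rect [582.5 158. ] [40.9 87.3] 86.8 pca -0.059 409
go [186.  210.5  76.8] [ 0.001 -0.002  0.003]
```

View pics/crop4.png

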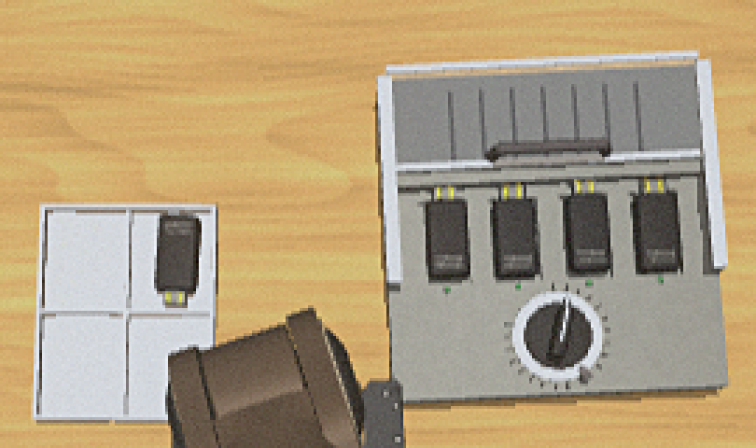

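```bash
python3 -m pendant '[[0.62,24,27,0,0,0,0],[0.62,60,67,0,0,0,0],[0.62,95,108,0,0,0,0],[0.62,130,149,0,0,0,0],[0.62,165,190,20,0,0,0],[0.62,186,210,60,0,0,0],[0.62,186,210,77,0,0,0],[0.62,186,210,77,0,0,0]]' 30
python3 - <<'E'
from h import *
st();go(593,-170.6,45,.03)
p,d=snap('top');W=world('top',d)
m=(W[...,2]>9)&(W[...,2]<20)&(W[...,0]>400)&(W[...,0]<670)&(W[...,1]>100)&(W[...,1]<320)&(p.min(-1)>70)
P=W[m][:,:2].astype(np.float32);print('tray',len(P),cv2.minAreaRect(P),P.min(0),P.max(0))
m=(W[...,2]>0)&(W[...,2]<20)&(W[...,0]>400)&(W[...,0]<670)&(W[...,1]>100)&(W[...,1]<320)&(p.min(-1)>90)
P=W[m][:,:2].astype(np.float32);print('tray',len(P),cv2.minAreaRect(P),P.min(0),P.max(0))
pp('top','tray')
E
```

```text
t: 21.28
eef_pos: [591.0, -171.1, 269.0]
tool_rot: [1.0, 0.015, -0.002, -0.0]
ft_force: [0.1, 0.7, 0.3]
width: 54.6
grip_force: 0.0
t 21.27 tip [ 591.  -171.1   87. ] yaw 0.029 F [0.1 0.7 0.3] w 54.6 g 0.0 j7 -1.56
go [ 2.1 -0.5 42. ] [-0.001  0.003 -0.001]
tray 972 ((532.4300537109375, 209.91177368164062), (177.23565673828125, 212.47750854492188), 89.28614044189453) [425.36237 121.67299] [639.36835 299.74182]
tray 4075 ((532.4342651367188, 211.80026245117188), (179.47312927246094, 212.97125244140625), 89.10159301757812) [425.36237 122.12033] [639.7887  303.00708]
top tray [531.2 205.4  -3.6] 0.96
```

```bash
python3 -m pendant '[[0.62,2,0,15,0,0,0],[0.62,2,0,30,0,0,0],[0.62,2,0,42,0,0,0],[0.62,2,0,42,0,0,0],[0.3,2,0,42,0,0,0],[0.3,2,0,42,0,0,0],[0.3,2,0,42,0,0,0],[0.3,2,0,42,0,0,0]]' 30
python3 -m pendant '[[0.3,0,0,-15,0,0,0],[0.3,0,0,-50,0,0,0],[0.3,0,0,-75,0,0,0],[0.3,0,0,-75,0,0,0]]' 30
python3 -c "
from h import *
st();go(578.4,252,80,.01)"
```

```text
t: 22.38
eef_pos: [594.3, -170.8, 228.5]
tool_rot: [1.0, 0.015, 0.0, 0.0]
ft_force: [0.2, 0.2, 1.0]
width: 39.6
grip_force: 30.0
t: 22.88
eef_pos: [594.8, -170.9, 305.8]
tool_rot: [1.0, 0.015, 0.002, 0.001]
ft_force: [0.2, 0.3, -1.4]
width: 39.3
grip_force: 30.0
t 22.88 tip [ 594.8 -170.9  123.8] yaw 0.03 F [ 0.2  0.3 -1.4] w 39.3 g 30.0 j7 -1.54
go [  -4.1 -423.3   43.2] [ 0.001 -0.004  0.02 ]
```

```bash
python3 -m pendant '[[0.3,0,-30,0,0,0,0],[0.3,0,-85,0,0,0,0],[0.3,0,-142,0,0,0,0],[0.3,0,-200,0,0,0,0.01],[0.3,0,-258,0,0,0,0.02],[0.3,-2,-315,0,0,0,0.02],[0.3,-4,-370,0,0,0,0.02],[0.3,-4,-415,20,0,0,0.02]]'
python3 -m pendant '[[0.3,0,-8,30,0,0,0],[0.3,0,-8,55,0,0,0],[0.3,0,-8,70,0,0,0],[0.3,0,-8,70,0,0,0]]'
python3 -c "
from h import *
st();go(578.4,252,22.5,.01)"
```

```text
t: 23.88
eef_pos: [577.3, 246.5, 283.3]
tool_rot: [1.0, 0.006, 0.001, -0.001]
ft_force: [1.0, -0.6, -1.6]
width: 39.5
grip_force: 30.0
t: 24.38
eef_pos: [577.2, 251.4, 211.6]
tool_rot: [1.0, 0.005, -0.001, 0.001]
ft_force: [-0.6, 0.4, -0.9]
width: 39.3
grip_force: 30.0
t 24.38 tip [577.2 251.4  29.6] yaw 0.01 F [-0.6  0.4 -0.9] w 39.3 g 30.0 j7 -2.33
go [ 1.2 -0.6  7.1] [ 0.001  0.003 -0.   ]
```

```bash
python3 -m pendant '[[0.3,1,0,4,0,0,0],[0.3,1,0,8,0,0,0],[0.3,1,0,8,0,0,0],[0.62,1,0,8,0,0,0],[0.62,1,0,8,0,0,0],[0.62,1,0,-10,0,0,0],[0.7,1,0,-50,0,0,0],[0.75,1,0,-70,0,0,0]]'
python3 -c "
from h import *
st();go(587.5,157.5,50,-.03)"
```

```text
t: 25.38
eef_pos: [579.2, 252.4, 286.3]
tool_rot: [1.0, 0.005, 0.002, -0.001]
ft_force: [0.3, -0.2, 0.6]
width: 65.3
grip_force: 0.0
t 25.38 tip [579.2 252.4 104.3] yaw 0.01 F [ 0.3 -0.2  0.6] w 65.3 g 0.0 j7 -2.29
go [ 7.2 95.  54.2] [-0.002 -0.003  0.04 ]
```

```bash
python3 -m pendant '[[0.75,3,45,0,0,0,0.02],[0.75,7,95,15,0,0,0.04],[0.75,7,95,50,0,0,0.04],[0.75,7,95,54,0,0,0.04],[0.75,7,95,54,0,0,0.04]]'
python3 - <<'E'
from h import *
st();go(587.5,157.5,19.5,-.03)
E
```

```text
t: 26.0
eef_pos: [586.6, 158.0, 229.8]
tool_rot: [1.0, -0.014, 0.0, -0.0]
ft_force: [1.2, 0.2, 0.4]
width: 65.8
grip_force: 0.0
t 26.0 tip [586.6 158.   47.8] yaw -0.029 F [1.2 0.2 0.4] w 65.8 g 0.0 j7 -2.21
go [ 0.9  0.5 28.3] [-0.001 -0.     0.001]
```

```bash
python3 -m pendant '[[0.75,1,0,12,0,0,0],[0.75,1,0,28,0,0,0],[0.75,1,0,28,0,0,0],[0.3,1,0,28,0,0,0],[0.3,1,0,28,0,0,0],[0.3,1,0,28,0,0,0],[0.3,1,0,28,0,0,0]]' 30
python3 -c "
from h import *
st()"
python3 -m pendant '[[0.3,0,0,-20,0,0,0],[0.3,0,0,-60,0,0,0],[0.3,0,0,-110,0,0,0],[0.3,0,0,-110,0,0,0]]' 30
python3 -m pendant '[[0.3,0,30,0,0,0,-0.13],[0.3,0,60,0,0,0,-0.28],[0.3,0,95,0,0,0,-0.44],[0.3,0,130,0,0,0,-0.6],[0.3,0,165,0,0,0,-0.76],[0.3,0,200,0,0,0,-0.92],[0.3,0,230,0,0,0,-1.06],[0.3,0,250,0,0,0,-1.2]]'
python3 -c "
from h import *
st();go(595,-171.8,80,3.1736)"
```

```text
t: 26.88
eef_pos: [587.7, 157.0, 201.5]
tool_rot: [1.0, -0.015, 0.0, -0.0]
ft_force: [0.3, 0.2, 2.8]
width: 39.7
grip_force: 29.9
t 26.88 tip [587.7 157.   19.5] yaw -0.03 F [0.3 0.2 2.8] w 39.7 g 29.9 j7 -2.23
t: 27.38
eef_pos: [588.7, 157.7, 316.5]
tool_rot: [1.0, -0.015, 0.004, -0.001]
ft_force: [0.4, 0.4, -1.6]
width: 39.5
grip_force: 29.9
t: 28.38
eef_pos: [579.5, -94.9, 310.7]
tool_rot: [0.833, 0.553, -0.001, -0.0]
ft_force: [0.0, 0.5, -1.1]
width: 39.5
grip_force: 29.9
t 28.38 tip [579.5 -94.9 128.7] yaw 1.173 F [ 0.   0.5 -1.1] w 39.5 g 29.9 j7 -0.66
go [-64.8  44.2  48.7] [-2.000e-03 -0.000e+00 -2.001e+00]
```

```bash
python3 -m pendant '[[0.3,-10,7,0,0,0,-0.15],[0.3,-20,14,0,0,0,-0.3],[0.3,-30,21,0,0,0,-0.46],[0.3,-40,28,0,0,0,-0.62],[0.3,-50,35,0,0,0,-0.78],[0.3,-60,41,0,0,0,-0.94],[0.3,-65,44,0,0,0,-1.1],[0.3,-65,44,0,0,0,-1.2]]'
python3 -m pendant '[[0.3,0,0,0,0,0,-0.12],[0.3,0,0,0,0,0,-0.26],[0.3,0,0,0,0,0,-0.4],[0.3,0,0,0,0,0,-0.54],[0.3,0,0,0,0,0,-0.68],[0.3,0,0,0,0,0,-0.76],[0.3,0,0,0,0,0,-0.8],[0.3,0,0,0,0,0,-0.8]]'
python3 -c "
from h import *
st();go(595,-171.8,70,3.1736)"
```

```text
t: 29.38
eef_pos: [594.7, -170.9, 310.5]
tool_rot: [0.375, 0.927, -0.0, -0.001]
ft_force: [0.1, 0.3, -1.0]
width: 39.8
grip_force: 29.9
t: 30.38
eef_pos: [595.0, -170.1, 310.8]
tool_rot: [-0.014, 1.0, 0.0, -0.0]
ft_force: [0.3, 0.5, 0.0]
width: 39.5
grip_force: 29.9
t 30.38 tip [ 595.  -170.1  128.8] yaw -3.114 F [0.3 0.5 0. ] w 39.5 g 29.9 j7 1.21
go [ 0.  -1.7 58.8] [ 0.    -0.001 -0.005]
```

```bash
python3 -m pendant '[[0.3,0,-1,20,0,0,0],[0.3,0,-1,45,0,0,0],[0.3,0,-1,62,0,0,0],[0.3,0,-1,68,0,0,0],[0.3,0,-1,72,0,0,0],[0.3,0,-1,75,0,0,0],[0.3,0,-1,75,0,0,0]]'
python3 -m pendant '[[0.3,0,0,3,0,0,0],[0.3,0,0,6,0,0,0],[0.3,0,0,9,0,0,0],[0.3,0,0,9,0,0,0]]'
python3 -c "
from h import *
st();go(595,-171.8,45,3.1736)"
```

```text
t: 31.25
eef_pos: [595.3, -171.0, 236.4]
tool_rot: [-0.014, 1.0, -0.0, 0.0]
ft_force: [-0.5, 0.0, -2.4]
width: 39.7
grip_force: 29.9
t: 31.75
eef_pos: [595.1, -171.2, 227.1]
tool_rot: [-0.014, 1.0, -0.0, -0.0]
ft_force: [-1.4, -2.2, 2.2]
width: 39.4
grip_force: 30.0
t 31.75 tip [ 595.1 -171.2   45.1] yaw -3.114 F [-1.4 -2.2  2.2] w 39.4 g 30.0 j7 1.15
go [ 0.2 -0.5  0.1] [-0.001 -0.    -0.004]
```

Slight contact on the floor at the right height. I'll release and then go for charged0.

```bash
python3 -m pendant '[[0.62,0,0,0,0,0,0],[0.62,0,0,0,0,0,0],[0.62,0,0,-15,0,0,0],[0.62,0,0,-60,0,0,0],[0.62,60,40,-90,0,0,0],[0.62,110,80,-100,0,0,0],[0.62,150,120,-110,0,0,0],[0.62,180,150,-110,0,0,0]]'
python3 -m pendant '[[0.62,10,50,0,0,0,0],[0.62,10,80,0,0,0,0],[0.62,10,80,0,0,0,0]]'
python3 - <<'E'
from h import *
p,d=snap('top');W=world('top',d)
st();
packs('top',W,p,(46,66),(530,650,-360,-50))
packs('top',W,p,(15,40),(400,670,80,320))
B=cv2.resize(p[130:290,200:470],None,fx=2.8,fy=2.8,interpolation=3)
cv2.imwrite('pics/crop5.png',np.clip(B[:,:,::-1].astype(float)*1.8,0,255).astype(np.uint8))
go(598,-306,90,3.17)
E
```

```text
t: 32.75
eef_pos: [409.6, -24.3, 338.2]
tool_rot: [-0.014, 1.0, -0.001, 0.001]
ft_force: [0.6, 0.8, 0.9]
width: 54.4
grip_force: 0.0
t: 33.12
eef_pos: [398.5, 55.9, 338.2]
tool_rot: [-0.016, 1.0, -0.0, 0.001]
ft_force: [0.3, -1.1, 0.7]
width: 54.5
grip_force: 0.0
t 33.17 tip [398.7  54.5 155.8] yaw -3.11 F [ 0.5 -1.2  1. ] w 54.3 g 0.0 j7 0.85
pack [ 597.6 -305.5   53.2] med z 53.3 rect [ 603.1 -305.9] [86. 41.] 1.6 pca -0.004 421
pack [ 596.9 -170.4   53. ] med z 53.1 rect [ 600.1 -170.6] [40.3 83.9] 89.9 pca 0.037 410
pack [ 597.5 -239.6   53.1] med z 53.1 rect [ 599.  -240.5] [77.  40.7] 2.7 pca 0.023 412
pack [ 593.6 -105.2   53.1] med z 53.3 rect [ 594.1 -105.6] [74.7 39.8] 0.2 pca 0.033 402
pack [577.1 249.9  28.2] med z 28.4 rect [578.3 250.4] [76.2 38.9] 0.4 pca 0.019 403
go [-187.9 -366.5   66.4] [-0.001  0.001  0.003]
```

View pics/crop5.png

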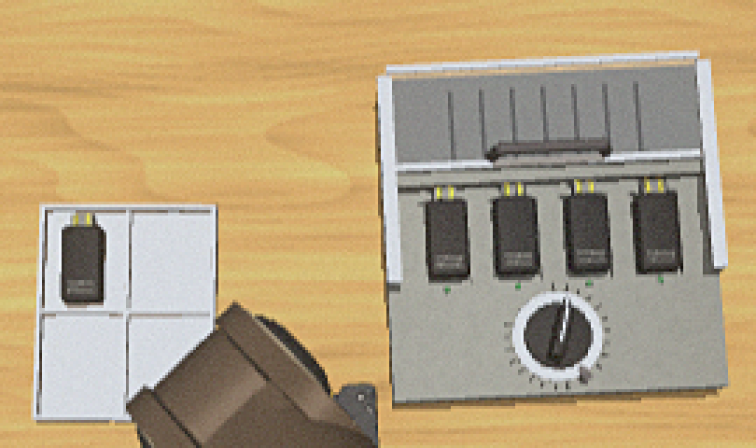

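Bay 2 is seated (z 53, nose to the rear) and the charged pack lies at far left in the tray. Now charged0.

```bash
python3 -m pendant '[[0.62,-14,-28,0,0,0,0],[0.62,-40,-78,0,0,0,0],[0.62,-68,-133,0,0,0,0],[0.62,-96,-188,0,0,0,0],[0.62,-124,-243,0,0,0,0],[0.62,-152,-298,0,0,0,0],[0.62,-178,-348,20,0,0,0],[0.62,-188,-367,50,0,0,0]]' 30
python3 -m pendant '[[0.62,0,0,17,0,0,0],[0.62,0,0,17,0,0,0]]'
python3 - <<'E'
from h import *
st();go(597.5,-306,45,3.17)
E
```

```text
t: 34.17
eef_pos: [597.1, -313.6, 286.1]
tool_rot: [-0.011, 1.0, -0.001, 0.0]
ft_force: [1.2, 0.9, -0.1]
width: 54.6
grip_force: 0.0
t: 34.42
eef_pos: [596.1, -307.5, 268.8]
tool_rot: [-0.014, 1.0, 0.001, -0.001]
ft_force: [-0.9, 0.3, -0.0]
width: 54.2
grip_force: 0.0
t 34.42 tip [ 596.1 -307.5   86.8] yaw -3.113 F [-0.9  0.3 -0. ] w 54.2 g 0.0 j7 1.42
go [-1.5  1.4 41.8] [ 0.002 -0.002  0.   ]
```

```bash
python3 -m pendant '[[0.62,-1,1,15,0,0,0],[0.62,-1,1,30,0,0,0],[0.62,-1,1,42,0,0,0],[0.62,-1,1,42,0,0,0],[0.3,-1,1,42,0,0,0],[0.3,-1,1,42,0,0,0],[0.3,-1,1,42,0,0,0],[0.3,-1,1,42,0,0,0]]' 30
python3 -m pendant '[[0.3,0,0,-15,0,0,0],[0.3,0,0,-50,0,0,0],[0.3,0,0,-80,0,0,0],[0.3,0,0,-80,0,0,0]]' 30
python3 -c "
from h import *
st();go(474.4,252,80,3.15)"
```

```text
t: 35.42
eef_pos: [598.3, -306.9, 228.7]
tool_rot: [-0.014, 1.0, -0.0, 0.0]
ft_force: [-0.1, -0.4, 2.5]
width: 39.6
grip_force: 30.0
t: 35.92
eef_pos: [598.7, -306.7, 311.2]
tool_rot: [-0.014, 1.0, -0.001, 0.002]
ft_force: [0.5, 1.0, -2.7]
width: 39.3
grip_force: 30.0
t 35.92 tip [ 598.7 -306.7  129.2] yaw -3.113 F [ 0.5  1.  -2.7] w 39.3 g 30.0 j7 1.44
go [108.8 562.1  47.7] [-0.002  0.004  0.02 ]
```

```bash
python3 -m pendant '[[0.3,6,30,0,0,0,0],[0.3,16,82,0,0,0,0],[0.3,27,138,0,0,0,0],[0.3,38,194,0,0,0,0],[0.3,49,250,0,0,0,0],[0.3,60,306,0,0,0,0],[0.3,71,362,0,0,0,0],[0.3,80,410,0,0,0,0]]'
python3 -m pendant '[[0.3,10,50,0,0,0,0],[0.3,20,100,0,0,0,0.02],[0.3,28,140,10,0,0,0.02],[0.3,29,152,35,0,0,0.02],[0.3,29,152,70,0,0,0.02],[0.3,29,152,95,0,0,0.02],[0.3,29,152,95,0,0,0.02]]'
python3 -c "
from h import *
st();go(474.4,252,22.5,3.15)"
```

```text
t: 36.92
eef_pos: [505.4, 102.3, 307.5]
tool_rot: [-0.014, 1.0, -0.0, -0.0]
ft_force: [-0.2, 0.1, -1.1]
width: 39.0
grip_force: 30.0
t: 37.8
eef_pos: [472.4, 251.1, 211.0]
tool_rot: [-0.004, 1.0, -0.001, -0.002]
ft_force: [0.0, -0.4, -1.5]
width: 39.0
grip_force: 30.0
t 37.8 tip [472.4 251.1  29. ] yaw -3.133 F [ 0.  -0.4 -1.5] w 39.0 g 30.0 j7 0.3
go [-2.1  0.9  6.5] [-0.002 -0.004  0.   ]
```

```bash
python3 -m pendant '[[0.3,-2,0,4,0,0,0],[0.3,-2,0,7,0,0,0],[0.3,-2,0,7,0,0,0],[0.62,-2,0,7,0,0,0],[0.62,-2,0,7,0,0,0],[0.62,-2,0,-10,0,0,0],[0.62,-2,0,-60,0,0,0],[0.5,-2,-30,-110,0,0,0]]'
python3 -m pendant '[[0.2,-30,-40,0,0,0,0],[0,-60,-90,0,0,0,0],[0,-90,-140,0,0,0,0],[0,-118,-190,0,0,0,0],[0,-145,-240,0,0,0,0],[0,-172,-290,0,0,0,0],[0,-198,-340,0,0,0,0],[0,-210,-370,0,0,0,0]]' 20
python3 - <<'E'
from h import *
p,d=snap('top');W=world('top',d)
st();
packs('top',W,p,(15,40),(400,670,80,320))
go(697,-202,80,3.17)
E
```

```text
t: 38.8
eef_pos: [474.8, 223.6, 325.7]
tool_rot: [-0.006, 1.0, 0.001, 0.0]
ft_force: [1.3, -0.6, 0.3]
width: 47.8
grip_force: 0.0
t: 39.8
eef_pos: [689.3, -150.0, 324.0]
tool_rot: [-0.002, 1.0, 0.0, 0.0]
ft_force: [0.1, 0.4, -0.3]
width: 0.5
grip_force: 0.0
t 39.85 tip [ 690.  -154.1  141.5] yaw -3.141 F [-0.3 -4.7 -0.2] w 0.8 g 0.0 j7 1.21
pack [577.4 249.8  28.3] med z 28.7 rect [582.5 250.8] [84.7 39. ] 0.8 pca 0.016 400
pack [474.2 250.2  28. ] med z 28.2 rect [475.2 251. ] [76.  40.2] 0.8 pca -0.001 420
go [ -6.9 -47.8  61.6] [-0.002  0.001 -0.028]
```

```bash
python3 -m pendant '[[0,-7,-48,0,0,0,-0.03],[0,-7,-48,30,0,0,-0.03],[0,-7,-48,55,0,0,-0.03],[0,-7,-48,62,0,0,-0.03],[0,-7,-48,62,0,0,-0.03]]'
python3 - <<'E'
from h import *
st()
for c in('top','scene'):
    p,d=snap(c);W=world(c,d);packs(c,W,p,(46,58),(530,650,-360,-50))
    if c=='scene':
        B=cv2.resize(p[150:300,170:350],None,fx=4,fy=4,interpolation=3)
        cv2.imwrite('pics/s6.png',np.clip(B[:,:,::-1].astype(float)*1.5,0,255).astype(np.uint8))
E
```

```text
t: 40.48
eef_pos: [696.0, -193.5, 261.2]
tool_rot: [-0.02, 1.0, 0.0, -0.0]
ft_force: [-0.7, 0.7, 0.1]
width: 0.1
grip_force: 0.0
t 40.48 tip [ 696.  -193.5   79.2] yaw -3.102 F [-0.7  0.7  0.1] w 0.1 g 0.0 j7 1.28
pack [ 602.9 -166.6   52.7] med z 52.9 rect [ 604.1 -148.3] [91.2 85.2] 0.6 pca 0.31 465
pack [ 598.7 -239.8   52.6] med z 52.6 rect [ 604.8 -240.1] [88.7 39.7] 1.9 pca 0.046 400
pack [ 593.8 -105.4   53.1] med z 53.2 rect [ 594.1 -105.3] [75.  39.9] 2.0 pca 0.041 383
pack [ 596.4 -231.9   52.5] med z 52.9 rect [ 599.7 -231. ] [74.6 46.2] 26.4 pca 0.228 157
pack [ 601.2 -166.6   52.5] med z 52.8 rect [ 604.5 -169.6] [89.9 46.2] 3.6 pca 0.058 224
pack [ 597.4 -101.8   52.7] med z 53.1 rect [ 595.7 -104.8] [73.2 41.2] 2.9 pca 0.006 219
```

View pics/s6.png

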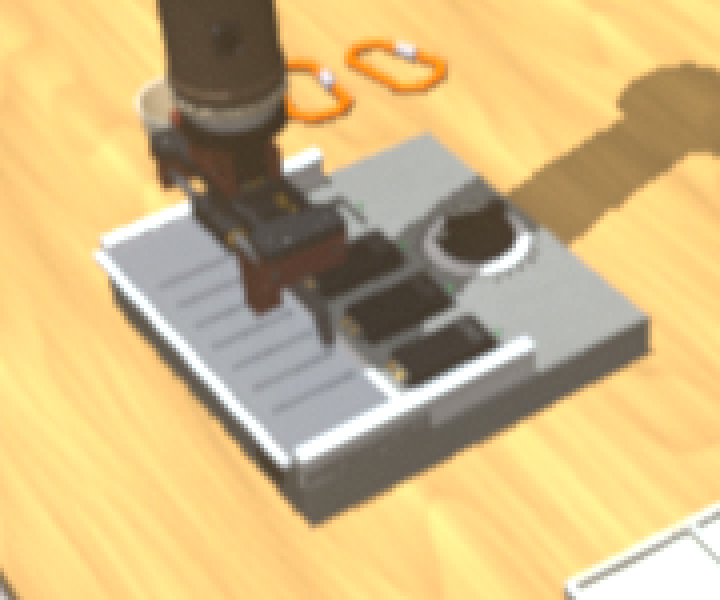

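```bash
python3 -m pendant '[[0,3,-8,0,0,0,0],[0,14,-8,0,0,0,0],[0,29,-8,0,0,0,0],[0,44,-8,0,0,0,0],[0,59,-8,0,0,0,0],[0,74,-8,0,0,0,0],[0,89,-8,0,0,0,0],[0,104,-8,0,0,0,0]]'
python3 -m pendant '[[0,4,0,0,0,0,0],[0,8,0,0,0,0,0],[0,10,0,0,0,0,0],[0,10,0,0,0,0,0]]'
python3 -m pendant '[[0,2,0,0,0,0,0],[0,4,0,0,0,0,0],[0,4,0,0,0,0,0]]'
```

```text
t: 41.58
eef_pos: [591.6, -207.0, 261.7]
tool_rot: [-0.019, 1.0, -0.001, 0.001]
ft_force: [2.7, -2.4, 1.1]
width: 0.7
grip_force: 1.4
t: 42.08
eef_pos: [582.3, -206.5, 261.0]
tool_rot: [-0.019, 1.0, 0.0, -0.0]
ft_force: [1.9, -1.0, 1.0]
width: 0.3
grip_force: 0.6
t: 42.45
eef_pos: [579.4, -206.7, 261.2]
tool_rot: [-0.019, 1.0, 0.0, 0.002]
ft_force: [8.7, -0.7, -4.1]
width: 0.5
grip_force: 4.3
```

```bash
python3 -m pendant '[[0,2,0,0,0,0,0],[0,3,0,0,0,0,0],[0,3,0,0,0,0,0],[0,3,0,0,0,0,0]]'
python3 -m pendant '[[0,-10,0,0,0,0,0],[0,-12,0,-40,0,0,0],[0,-12,0,-90,0,0,0],[0.3,-10,40,-110,0,0,0],[0.3,0,90,-110,0,0,0],[0.3,15,140,-110,0,0,0],[0.3,30,190,-110,0,0,0],[0.3,45,220,-110,0,0,0]]'
python3 - <<'E'
from h import *
Ws=[];I=[]
for i in range(6):
    p,d=snap('top');Ws.append(world('top',d));I.append(p.astype(float))
st();W=np.mean(Ws,0);p=np.mean(I,0)
for n in['cover_grip','dial_grip','dial_pointer','index_tab']: pp('top',n,3)
snap('scene')
for n in['cover_grip','dial_grip','dial_pointer','index_tab']: pp('scene',n,3)
# rectified bird's-eye of dial plane z=48, 5 px/mm
k=vision.calibration('top');K=np.array(k['intrinsics']);T=np.linalg.inv(np.array(k['T']))
def warp(z,cx,cy,h=55,s=5):
    n=int(2*h*s);X=cx+h-np.arange(n)[:,None]/s+0*np.arange(n)[None];Y=cy+h-np.arange(n)[None]/s+0*X
    q=np.stack([X,Y,0*X+z],-1)@T[:3,:3].T+T[:3,3]
    return cv2.remap(p.astype(np.float32),(K[0,0]*q[...,0]/-q[...,2]+K[0,2]).astype(np.float32),(K[1,1]*q[...,1]/q[...,2]+K[1,2]).astype(np.float32),cv2.INTER_CUBIC)
w=warp(46,497,-208);cv2.imwrite('pics/dial7.png',np.clip(w[:,:,::-1]*1.8,0,255).astype(np.uint8))
E
```

```text
t: 42.95
eef_pos: [578.2, -206.8, 261.3]
tool_rot: [-0.019, 1.0, 0.001, 0.005]
ft_force: [18.9, -1.7, -12.7]
width: 0.4
grip_force: 9.4
t: 43.95
eef_pos: [520.5, 13.9, 371.1]
tool_rot: [-0.021, 1.0, -0.0, -0.001]
ft_force: [0.5, -0.8, 0.7]
width: 26.5
grip_force: 0.0
t 44.25 tip [522.3  10.  188.8] yaw -3.105 F [-0.9 -0.6  0.4] w 26.1 g 0.0 j7 0.96
top dial_grip [ 497.8 -208.9   69.6] 0.8
top dial_pointer [ 533.2 -216.2   53.6] 0.57
top dial_pointer [ 386.5 -530.3    0.7] 0.5
top index_tab [ 462.8 -225.3   45. ] 0.56
scene cover_grip [ 560.8 -207.5   88.2] 0.75
scene dial_grip [ 496.9 -207.1   71.8] 0.5
scene dial_pointer [ 531.8 -218.9   51.9] 0.8
scene dial_pointer [ 468.6 -231.2   42.7] 0.18
scene index_tab [ 469.8 -230.8   46.8] 0.65
```

View pics/dial7.png

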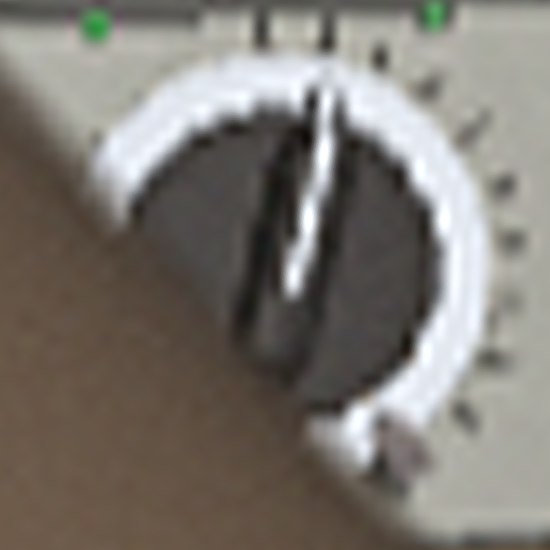

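The cover handle is at x 560.8, so it's shut. The dial picture shows the tab near (400,455) and the white line running from (293,290) to (327,85), with the arm hiding the left side. I'll clear the arm and measure both angles.

```bash
python3 -m pendant '[[0.5,20,60,0,0,0,0],[0.5,20,120,0,0,0,0],[0.5,20,150,0,0,0,0],[0.5,20,150,0,0,0,0]]'
cat >> h.py <<'E'
def birdseye(c,p,z,cx,cy,h=55,s=5):
    k=vision.calibration(c);K=np.array(k['intrinsics']);T=np.linalg.inv(np.array(k['T']))
    n=int(2*h*s);X=cx+h-np.arange(n)[:,None]/s+0*np.arange(n)[None];Y=cy+h-np.arange(n)[None]/s+0*X
    q=np.stack([X,Y,0*X+z],-1)@T[:3,:3].T+T[:3,3]
    return cv2.remap(p.astype(np.float32),(K[0,0]*q[...,0]/-q[...,2]+K[0,2]).astype(np.float32),(K[1,1]*q[...,1]/q[...,2]+K[1,2]).astype(np.float32),cv2.INTER_CUBIC)
def mean(c,n=6): return np.mean([snap(c)[0].astype(float) for _ in range(n)],0)
def dial(c,p,fn,cx=497.3,cy=-207.8):
    g={z:birdseye(c,p,z,cx,cy) for z in(41,48,51,77)}
    # ring centre from bright pixels at ring level
    w=birdseye(c,p,46,cx,cy).mean(-1);yy,xx=np.mgrid[:550,:550];m=(w>np.percentile(w,97)*0.75)&(np.hypot(xx-275,yy-275)<235)&(np.hypot(xx-275,yy-275)>150)
    P=np.argwhere(m)[:,::-1].astype(np.float32);A=np.c_[2*P,np.ones(len(P))];s=np.linalg.lstsq(A,(P**2).sum(1),rcond=None)[0]
    print('ring centre world',cx+(275-s[1])/5,cy+(275-s[0])/5,'r',np.sqrt(s[2]+s[0]**2+s[1]**2)/5)
    cv2.imwrite('pics/'+fn,np.clip(np.hstack([g[48],g[77]])[::1,::1][:,:,::-1]*1.7,0,255).astype(np.uint8)[:, :] if 0 else np.clip(cv2.resize(np.hstack([g[48],g[77]]),(800,400))[:,:,::-1]*1.7,0,255).astype(np.uint8))
E
python3 - <<'E'
from h import *
for c in('top','scene'):
    p=mean(c);np.save('/tmp/'+c,p);dial(c,p,'dial8%s.png'%c)
a=cv2.imread('pics/dial8top.png');b=cv2.imread('pics/dial8scene.png');cv2.imwrite('pics/dial8.png',cv2.resize(np.vstack([a,b]),(600,600)))
st()
E
```

```text
t: 45.2
eef_pos: [495.5, 162.8, 371.5]
tool_rot: [-0.021, 1.0, 0.0, 0.0]
ft_force: [0.6, 0.0, -0.1]
width: 43.5
grip_force: 0.0
ring centre world 498.59833456868 -208.34112417210574 r 38.53414349399597
ring centre world 500.03082725943136 -207.9286284000625 r 39.20431132333033
t 45.8 tip [496.3 159.9 189. ] yaw -3.104 F [0.2 0.3 0.9] w 44.1 g 0.0 j7 0.69
```

View pics/dial8.png

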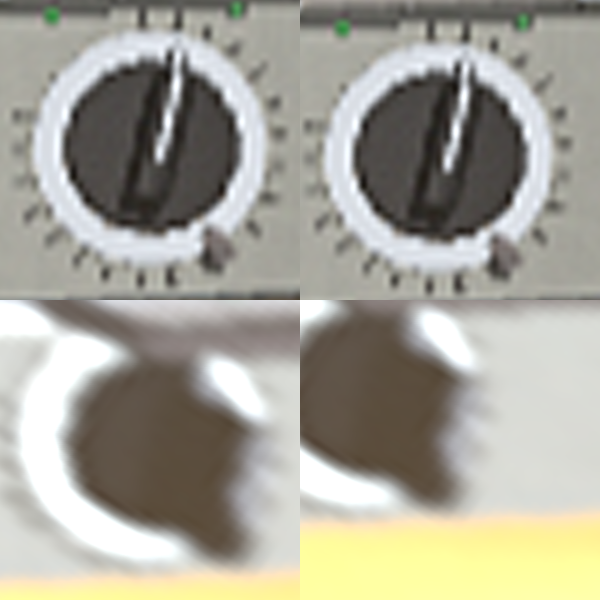

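In the clean top view the dial axis is at about (152,146), the tab at (214,250), roughly 2.6 rad clockwise, and the pointer line at about 0.2 rad. I'll grip the bar.

```bash
python3 -m pendant '[[0.38,0,-30,0,0,0,0.03],[0.38,0,-85,0,0,0,0.08],[0.38,0,-142,0,0,0,0.13],[0.38,0,-198,0,0,0,0.18],[0.38,0,-254,0,0,0,0.22],[0.38,0,-310,0,0,0,0.24],[0.38,0,-355,15,0,0,0.24],[0.38,0,-368,45,0,0,0.24]]' 25
python3 -m pendant '[[0.38,0,0,20,0,0,0],[0.38,0,0,40,0,0,0],[0.38,0,0,50,0,0,0],[0.38,0,0,50,0,0,0]]'
python3 -c "
from h import *
st();go(498,-208.3,56.5,2.94)"
```

```text
t: 46.8
eef_pos: [510.3, -211.4, 325.9]
tool_rot: [0.104, 0.995, -0.001, 0.001]
ft_force: [1.0, 0.9, -0.1]
width: 33.3
grip_force: 0.0
t: 47.3
eef_pos: [510.4, -206.6, 275.8]
tool_rot: [0.1, 0.995, 0.0, -0.0]
ft_force: [0.4, -0.3, 0.1]
width: 33.5
grip_force: 0.0
t 47.3 tip [ 510.4 -206.6   93.8] yaw 2.941 F [ 0.4 -0.3  0.1] w 33.5 g 0.0 j7 1.06
go [11.8 -4.1 37.3] [ 0.    -0.001  0.001]
```

```bash
python3 -m pendant '[[0.38,12,-4,0,0,0,0],[0.38,12,-4,20,0,0,0],[0.38,12,-4,32,0,0,0],[0.38,12,-4,37,0,0,0],[0.38,12,-4,37,0,0,0]]' 25
python3 -c "
from h import *
st()"
python3 -m pendant '[[0.05,0,0,0,0,0,0],[0.05,0,0,0,0,0,0],[0.05,0,0,0,0,0,0],[0.05,0,0,0,0,0,0]]' 25
python3 -c "
from h import *
st();s=arm.read_state();print(s['ft_torque'])"
```

```text
t: 47.92
eef_pos: [497.8, -208.9, 238.7]
tool_rot: [0.101, 0.995, 0.0, -0.0]
ft_force: [-0.1, 0.3, -0.5]
width: 33.6
grip_force: 0.0
t 47.92 tip [ 497.8 -208.9   56.7] yaw 2.94 F [-0.1  0.3 -0.5] w 33.6 g 0.0 j7 1.02
t: 48.42
eef_pos: [497.9, -208.7, 239.4]
tool_rot: [0.101, 0.995, 0.0, 0.0]
ft_force: [0.2, 2.6, 2.5]
width: 13.5
grip_force: 24.9
t 48.42 tip [ 497.9 -208.7   57.4] yaw 2.94 F [0.2 2.6 2.5] w 13.5 g 24.9 j7 1.02
[ 0.45297405 -0.15634188 -0.03226966]
```

```bash
python3 -m pendant '[[0.05,0,0,0,0,0,0.12],[0.05,0,0,0,0,0,0.28],[0.05,0,0,0,0,0,0.44],[0.05,0,0,0,0,0,0.6],[0.05,0,0,0,0,0,0.76],[0.05,0,0,0,0,0,0.92],[0.05,0,0,0,0,0,1.08],[0.05,0,0,0,0,0,1.2]]'
python3 -m pendant '[[0.05,0,0,0,0,0,0.14],[0.05,0,0,0,0,0,0.29],[0.05,0,0,0,0,0,0.44],[0.05,0,0,0,0,0,0.59],[0.05,0,0,0,0,0,0.74],[0.05,0,0,0,0,0,0.89],[0.05,0,0,0,0,0,1.0],[0.05,0,0,0,0,0,1.05]]'
python3 -m pendant '[[0.05,0,0,0,0,0,0],[0.38,0,0,0,0,0,0],[0.38,0,0,0,0,0,0],[0.38,0,0,0,0,0,0]]'
python3 -c "
from h import *
st()"
python3 -m pendant '[[0.38,0,0,-30,0,0,0],[0.38,0,0,-90,0,0,0],[0.38,20,-55,-130,0,0,0],[0.38,50,-105,-130,0,0,0],[0.38,80,-155,-130,0,0,0],[0.38,110,-205,-130,0,0,0],[0.38,140,-255,-130,0,0,0],[0.38,150,-280,-130,0,0,0]]'
python3 - <<'E'
from h import *
st();p=mean('top');dial('top',p,'dial9.png',498.6,-208.5)
E
```

```text
t: 49.42
eef_pos: [497.9, -208.7, 239.4]
tool_rot: [0.646, 0.763, 0.0, 0.0]
ft_force: [0.8, 2.1, 1.2]
width: 13.9
grip_force: 24.9
t: 50.42
eef_pos: [498.0, -208.7, 239.4]
tool_rot: [0.941, 0.337, 0.0, 0.0]
ft_force: [0.4, 0.4, 1.3]
width: 13.8
grip_force: 24.9
t: 50.92
eef_pos: [497.6, -209.2, 238.9]
tool_rot: [0.941, 0.338, -0.0, -0.0]
ft_force: [-0.2, 0.9, -0.3]
width: 32.9
grip_force: 0.0
t 50.92 tip [ 497.6 -209.2   56.9] yaw 0.69 F [-0.2  0.9 -0.3] w 32.9 g 0.0 j7 -0.9
t: 51.92
eef_pos: [434.4, 105.5, 369.4]
tool_rot: [0.94, 0.34, 0.0, -0.0]
ft_force: [0.8, 0.2, -0.2]
width: 33.3
grip_force: 0.0
t 51.92 tip [434.4 105.5 187.4] yaw 0.694 F [ 0.8  0.2 -0.2] w 33.3 g 0.0 j7 -1.41
ring centre world 498.7103382002675 -208.3184106822272 r 38.55490549545635
```

View pics/dial9.png

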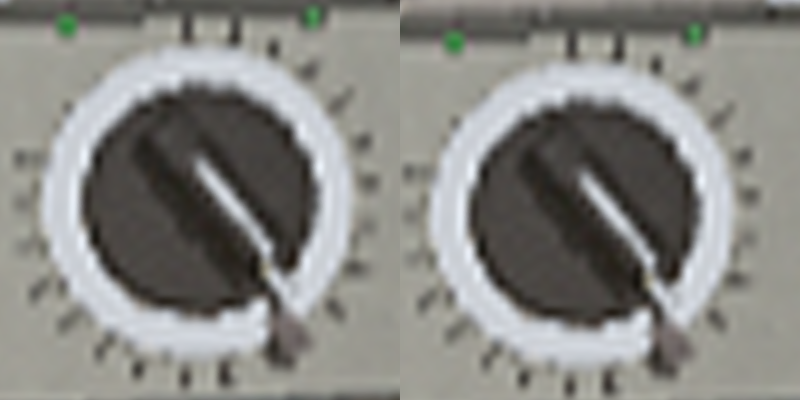

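```bash
cat >> h.py <<'E'
def circ(g,lo,hi,it=20):
    # dark skirt disc centre (r 32 mm) via threshold contour fit against the bright ring
    c=np.array([275.,275.])
    for _ in range(it):
        pts=[]
        for a in np.linspace(0,2*np.pi,180,endpoint=False):
            if lo<a<hi or a<.5 or a>6: continue
            r=np.arange(130,195,.5);x=c[0]+r*np.sin(a);y=c[1]-r*np.cos(a)
            v=cv2.remap(g.astype(np.float32),x[None].astype(np.float32),y[None].astype(np.float32),1)[0]
            i=np.argmax(np.gradient(cv2.GaussianBlur(v[None],(0,0),6)[0]));pts.append([x[i],y[i]])
        P=np.array(pts);A=np.c_[2*P,np.ones(len(P))];s=np.linalg.lstsq(A,(P**2).sum(1),rcond=None)[0];c=s[:2]
    return c,np.sqrt(s[2]+c@c)/5
def tabang(p,z=48):
    g=birdseye('top',p,z,498.6,-208.5).mean(-1);c,r=circ(birdseye('top',p,51,498.6,-208.5).mean(-1),2.1,3.0)
    a=np.arange(1.9,3.1,.005)
    for r0,r1 in((34,38),(36,40),(38,42),(42,47)):
        v=np.mean([cv2.remap(g.astype(np.float32),(c[0]+5*q*np.sin(a))[None].astype(np.float32),(c[1]-5*q*np.cos(a))[None].astype(np.float32),1)[0] for q in np.arange(r0,r1,.5)],0)
        w=np.clip(np.percentile(v,85)*.8-v,0,None);print('tab r',r0,r1,'ang',round((w*a).sum()/max(w.sum(),1e-6),3),'min at',round(a[v.argmin()],3),'depth',v.min().round(),np.percentile(v,85).round())
    print('c',c,'r',r)
def lineang(p):
    g=birdseye('top',p,77,498.6,-208.5).mean(-1);yy,xx=np.mgrid[:550,:550];rr=np.hypot(xx-275,yy-275)
    for R in(20,24,28):
        m=(rr<R*5);t=np.percentile(g[m],50);w=np.clip(g-t-35,0,None)*m
        x=(w*xx).sum()/w.sum();y=(w*yy).sum()/w.sum()
        C=np.cov(np.stack([xx[w>0],yy[w>0]]),aweights=w[w>0]);e=np.linalg.eigh(C);v=e[1][:,1]
        print('line R',R,'cen',x.round(1),y.round(1),'dir',round(np.arctan2(v[0],-v[1])%np.pi,3),'sd',np.sqrt(e[0]).round(1))
E
python3 - <<'E'
from h import *
p0=np.load('/tmp/top.npy');tabang(p0);lineang(p0)
print();p=mean('top',8);tabang(p);lineang(p)
for n in['dial_pointer','index_tab']: pp('top',n,2)
snap('scene')
for n in['dial_pointer','index_tab']: pp('scene',n,2)
E
```

```text
tab r 34 38 ang 2.533 min at 2.535 depth 85.0 137.0
tab r 36 40 ang 2.543 min at 2.54 depth 62.0 134.0
tab r 38 42 ang 2.549 min at 2.55 depth 63.0 134.0
tab r 42 47 ang 2.615 min at 2.645 depth 38.0 103.0
c [272.35458133 277.80655319] r 32.063619862975756
line R 20 cen 282.5 246.3 dir 0.241 sd [ 4.4 42.2]
line R 24 cen 284.3 237.7 dir 0.23 sd [ 4.5 46.9]
line R 28 cen 316.2 219.6 dir 0.767 sd [40.1 54.8]

tab r 34 38 ang 2.5 min at 2.5 depth 36.0 127.0
tab r 36 40 ang 2.525 min at 2.525 depth 48.0 125.0
tab r 38 42 ang 2.544 min at 2.54 depth 60.0 125.0
tab r 42 47 ang 2.617 min at 2.645 depth 36.0 96.0
c [271.90517094 278.09920745] r 32.07702774306391
line R 20 cen 293.1 294.6 dir 2.456 sd [ 4.5 35.7]
line R 24 cen 298.1 301.2 dir 2.469 sd [ 4.6 41.9]
line R 28 cen 328.1 262.2 dir 0.311 sd [43.4 68.1]
top dial_pointer [ 472.6 -232.    50.8] 0.62
top index_tab [ 464.6 -224.9   46.2] 0.58
scene dial_pointer [ 468.2 -235.9   52.4] 0.61
scene index_tab [ 468.9 -229.7   46.9] 0.68
```

The measured pointer line is at 2.46 rad and the tab at 2.54 rad, so the dial needs another 0.085 rad or so.

```bash
python3 -m pendant '[[0.38,-10,25,0,0,0,0],[0.38,-40,75,0,0,0,0],[0.38,-70,125,0,0,0,0],[0.38,-100,175,0,0,0,0],[0.38,-130,225,0,0,0,0],[0.38,-150,270,0,0,0,0],[0.38,-150,280,20,0,0,0],[0.38,-150,280,70,0,0,0]]'
python3 -m pendant '[[0.38,0,0,20,0,0,0],[0.38,0,0,20,0,0,0]]'
python3 -c "
from h import *
st();go(498,-208.7,57,.69)"
```

```text
t: 53.88
eef_pos: [498.9, -209.7, 299.4]
tool_rot: [0.941, 0.337, 0.002, 0.001]
ft_force: [0.1, -0.2, -0.9]
width: 33.4
grip_force: 0.0
t: 54.12
eef_pos: [497.2, -207.8, 277.2]
tool_rot: [0.941, 0.339, -0.001, -0.002]
ft_force: [0.1, 1.1, 0.2]
width: 33.4
grip_force: 0.0
t 54.12 tip [ 497.2 -207.8   95.2] yaw 0.692 F [0.1 1.1 0.2] w 33.4 g 0.0 j7 -0.86
go [ 0.1  1.4 38.2] [-0.004  0.001  0.002]
```

```bash
python3 -m pendant '[[0.38,0,1,15,0,0,0],[0.38,0,1,30,0,0,0],[0.38,0,1,38,0,0,0],[0.38,0,1,38,0,0,0],[0.05,0,1,38,0,0,0],[0.05,0,1,38,0,0,0],[0.05,0,1,38,0,0,0],[0.05,0,1,38,0,0,0]]' 25
python3 -m pendant '[[0.05,0,0,0,0,0,0.03],[0.05,0,0,0,0,0,0.06],[0.05,0,0,0,0,0,0.09],[0.05,0,0,0,0,0,0.09],[0.05,0,0,0,0,0,0.09]]'
python3 -c "
from h import *
st()"
python3 -m pendant '[[0.38,0,0,0,0,0,0],[0.38,0,0,0,0,0,0],[0.38,0,0,-30,0,0,0],[0.38,0,0,-90,0,0,0],[0.38,20,-55,-130,0,0,0],[0.38,50,-105,-130,0,0,0],[0.38,80,-155,-130,0,0,0],[0.38,110,-205,-130,0,0,0]]'
python3 -m pendant '[[0.38,20,-50,0,0,0,0],[0.38,30,-80,0,0,0,0],[0.38,30,-80,0,0,0,0]]'
python3 - <<'E'
from h import *
st();p=mean('top',8);dial('top',p,'dial10.png',498.6,-208.5);tabang(p);lineang(p)
d=vision.capture('top')[1];W=world('top',d);packs('top',W,p,(15,40),(400,670,80,320))
for n in['cover_grip','tealight','headlamp','flashlight','carabiner0']: pp('top',n,3)
a=cv2.imread('pics/dial10.png');b=np.clip(cv2.resize(p[130:310,80:560],(800,300))[:,:,::-1]*1.7,0,255).astype(np.uint8);cv2.imwrite('pics/fin.png',cv2.resize(np.vstack([a,b]),(685,600)))
E
```

```text
t: 55.12
eef_pos: [498.1, -209.1, 241.4]
tool_rot: [0.941, 0.338, -0.0, -0.0]
ft_force: [-4.0, 4.1, 5.7]
width: 13.6
grip_force: 25.0
t: 55.75
eef_pos: [498.0, -209.1, 241.4]
tool_rot: [0.955, 0.296, -0.0, -0.0]
ft_force: [-4.5, 4.4, 6.2]
width: 13.8
grip_force: 25.0
t 55.75 tip [ 498.  -209.1   59.4] yaw 0.6 F [-4.5  4.4  6.2] w 13.8 g 25.0 j7 -0.97
t: 56.75
eef_pos: [473.2, 23.2, 371.7]
tool_rot: [0.955, 0.295, 0.001, 0.001]
ft_force: [0.7, 0.1, 0.3]
width: 33.2
grip_force: 0.0
t: 57.12
eef_pos: [452.4, 106.8, 371.4]
tool_rot: [0.955, 0.298, 0.001, -0.0]
ft_force: [0.0, -0.3, -0.0]
width: 32.9
grip_force: 0.0
t 57.12 tip [452.4 106.8 189.4] yaw 0.604 F [ 0.  -0.3 -0. ] w 32.9 g 0.0 j7 -1.5
ring centre world 498.6679445402183 -208.38319489195777 r 38.597731487199155
tab r 34 38 ang 2.563 min at 2.56 depth 45.0 128.0
tab r 36 40 ang 2.556 min at 2.555 depth 47.0 127.0
tab r 38 42 ang 2.551 min at 2.55 depth 59.0 125.0
tab r 42 47 ang 2.613 min at 2.65 depth 38.0 96.0
c [272.26296412 277.75611266] r 32.13051372789777
line R 20 cen 291.6 296.4 dir 2.551 sd [ 4.7 40.5]
line R 24 cen 292.6 298.0 dir 2.553 sd [ 4.7 41.8]
line R 28 cen 320.3 265.9 dir 0.212 sd [45.  68.7]
pack [593.2 268.9  27.6] med z 27.9 rect [596.3 271.8] [48.8 47.1] 12.6 pca -0.679 214
pack [452.6 260.5  27.9] med z 28.4 rect [458.9 257.6] [43.9 25.7] 2.4 pca 0.402 101
top cover_grip [ 559.2 -203.7   87.3] 0.87
top tealight [ 609.2 -514.    -5.4] 0.74
top tealight [613.7 515.4   0.7] 0.51
top headlamp [613.4 514.4   2.1] 0.57
top headlamp [ 602.  -240.8   43.2] 0.48
top flashlight [4.624e+02 5.336e+02 5.000e-01] 0.94
top flashlight [ 750.1 -201.9   54.5] 0.53
top carabiner0 [ 4.760e+02 -5.355e+02 -3.000e-01] 0.79
top carabiner0 [ 385.1 -527.5   -1.2] 0.72
top carabiner0 [ 599.9 -238.3   43.6] 0.15
```

View pics/fin.png

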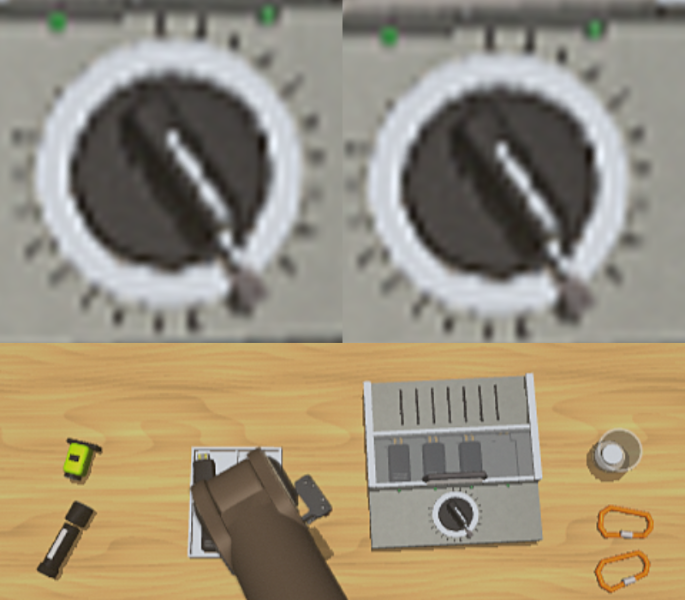

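The pointer line (2.552) matches the tab (2.55), the cover is shut and the other gear hasn't moved. The arm hides part of the tray, so I'll clear it for a final check.

```bash
python3 -m pendant '[[0.38,-30,40,0,0,0,0],[0.38,-60,80,0,0,0,0],[0.38,-90,120,0,0,0,0],[0.38,-90,140,0,0,0,0],[0.38,-90,140,0,0,0,0]]'
python3 - <<'E'
from h import *
st();p,d=snap('top');W=world('top',d);packs('top',W,p,(15,40),(400,670,80,320))
B=cv2.resize(p[130:310,180:480],None,fx=2.6,fy=2.6,interpolation=3);cv2.imwrite('pics/end.png',np.clip(B[:,:,::-1].astype(float)*1.7,0,255).astype(np.uint8))
E
```

```text
t: 58.45
eef_pos: [458.5, -62.5, 371.1]
tool_rot: [0.956, 0.294, 0.0, -0.0]
ft_force: [-0.9, 0.5, -0.5]
width: 33.7
grip_force: 0.0
t 58.45 tip [458.5 -62.5 189.1] yaw 0.598 F [-0.9  0.5 -0.5] w 33.7 g 0.0 j7 -1.1
pack [575.  266.7  28.1] med z 28.5 rect [575.8 269.3] [76.4 43.5] 4.9 pca 0.099 409
pack [475.  250.1  27.9] med z 28.3 rect [479.1 251.1] [83.6 40.3] 0.4 pca -0.022 430
```

View pics/end.png

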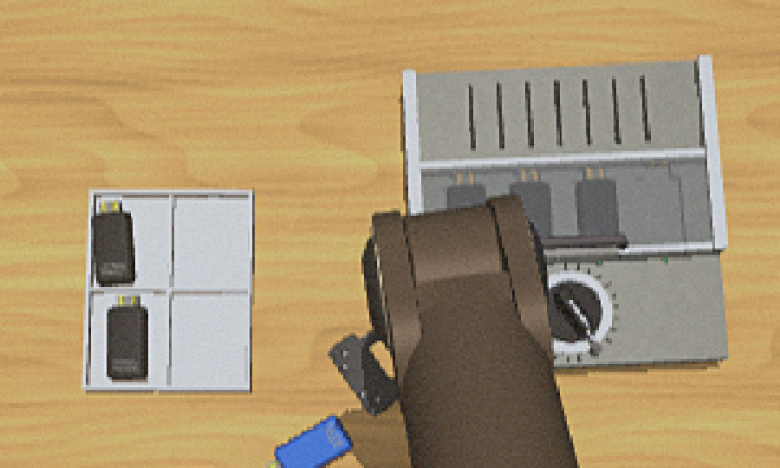

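The far-left pack was knocked about 17 mm sideways. Its top is still at z 28, so it lies flat inside its compartment. Everything is in place, so I'm handing in.

```bash
python3 -c "
from h import *
print(arm.sign_off())"
```

```text
the job is handed in; nothing more can be done
None
```

The job is handed in: three run-down packs are seated in bays 1–3, noses to the rear, both charged packs lie flat in the tray, the cover is shut, and the dial pointer reads 2.55 rad, matching the index tab.

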